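# Build up a two-cell battery module: cells, busbar carrier, protection board

## Robot

A 6-joint arm with a two-finger parallel gripper is mounted at the origin on the work surface; the furniture and walls round the work are solid. World frame = base frame: x ahead of the robot, y to its left, z up, the work surface at z = 0. Lengths are in m, angles in degrees, forces in N, time in s.
With the tool pointing down it reaches from about 0.35 to 0.875 m from the base axis. Payload 4.2 kg.
Tool frame: the origin (TCP) lies between the finger pads; the fingertips stand 17 mm ahead of it and the grasp point (between the pads) lies 2 mm behind it; z points along the fingers, y is the line along which they close (so a half turn about z gives the same grasp; the last joint's range is limited). The gripper opens to 87 mm and grips with 3 to 60 N. Pads are 19 mm wide; open, the fingers measure 117 mm over their backs; the gripper's body (75 mm by 190 mm) begins 51 mm behind the grasp point.
Start: joints at [85.921, 22.042, 0.453, 0, -68.411, -14.817], TCP at [0.202, 0.591, 0.24] pointing down, gripper open.
Joint ranges: [-179.83, 179.83], [-69.29, 118.12], [-61.27, 80.66], [-181.25, 117.63], [-171.15, -9.14], [-177.46, 177.46]. Speed limits (degrees/s): [159.86, 159.86, 180, 180, 180, 180].

## Interface

Orientations are given as a 3x3 rotation matrix whose columns are the frame's x, y, z axes.
In Python, from station import r gives the robot as it stands.
- The arm moves only by the tool servo_tool, never from a script. Its argument "targets" is a list of rows, each a list of 5 numbers: the shift along the world's x, y, z in units of 30 mm (1.0 is 30 mm), then the turn about the world's z in rad, then the finger opening in mm, from 0 to 87. In form: [[x, y, z, turn, gripper], ...]. A call has exactly 5 rows; each row is the pose to reach, as a shift and turn from the pose commanded when the call began; what a row does not reach only later rows make up. A row lasts 1/12 s, in which the tool goes at most 41.7 mm and 7.16 degrees, less where a joint would pass 70% of its speed; a pose out of reach is approached as far as the arm can. A call with a gripper value outside its range is refused whole. The fingers move at their own pace and stop on an object; the grip force is fixed at half the most. Time passes only in rows, so rows that repeat a pose let the fingers close, or fill a call up. It gives the time, the measured TCP pose, the force, the opening and the grip force at its end, in the units of the state.
- r.sense(): the state, without advancing time (a new reading comes with each control period).
- r.capture(name): name is "scene" or "top" or "wrist"; returns a dict with "pixels" (420x560x3 uint8, red, green, blue), "fx", "fy", "cx", "cy" (pixels), "dist_coeffs" ([k1, k2, p1, p2, k3] as OpenCV has them; the pictures are not rectified), "world_from_camera" (4x4, takes a point from camera to world coordinates). Camera axes: x right, y down, z forward; pixel columns grow to the right and rows downward; lengths in m; the calibration is good to about 2 mm. A picture is of the moment at which its call begins. There is no depth.
- r.finish_job(): hands the job in; it is judged then, once.
The state is a dict: "time_s": time; "joints": joint angles; "joint_velocities": joint speeds; "effort": joint torques, N m; "tcp_pos": TCP position; "ee_rot": TCP orientation; "wrist_force": force on the tool from outside, world axes, zero at the start; "moment": the same for the moment, N m; "gripper_width": opening from 0.0 (shut) to 1.0 (fully open); "gripper_force": force on a finger pad.
Only numpy, scipy, OpenCV 4.12 (cv2) and the standard library are available. Lean on these libraries where they do the work, as an engineer would, in place of code of your own. Each camera call takes 0.05 s, during which the arm holds its last target. There are 200 camera calls.

## Task

Build the battery module in the black base: first stand the two upright blue cells in front of the robot in its two pockets, fully home, then fit the orange busbar carrier over the tops of both cells so that it sits level on them. Last lay the circuit board lengthwise and centred on the carrier, its edge with the white connectors towards the side of the base that has the red cable saddle. Set everything down without dropping it, and leave the two cups of fasteners where they are; the cell that lies flat is not needed.

Things in the scene. Friction and masses are not known exactly. Their poses are not given: they have to be found in the camera images.
- cell_a: One of the two identical upright prismatic battery cells in a blue sleeve with a white top and two studs, 70 x 33 x 118 mm (studs 6 mm more), 0.28 kg. Origin: centre of the underside; x along the 70 mm side, y along the 33 mm side, z up. Grip it across the 33 mm. It may go in either pocket and either way round.
- cell_b: The other upright cell, same as cell_a. (A third cell, lying flat near the robot, is fixed and not part of the job.)
- busbar_carrier: Orange plate with 3 copper strips on top, 174 (y) x 68 (x) x 22 mm, 0.12 kg. Grip the waist: middle 60 mm of its length, 52 mm wide in x, flanks 6-22 mm up. Origin: centre of underside, z up. A flared skirt 14 mm deep fits round both cell tops with 5 mm play; seated, its origin is 110 mm above the bench, its flat top 22 mm higher. Low stops on top leave 126 mm for the board. Either way round.
- board: Dark blue circuit board, 110 (y) x 60 (x) mm, 15 mm high with its parts, 0.08 kg. Origin: centre, at the underside of its 4 feet (50 mm off centre in y, 25 mm in x), z up; the bare board is 3 to 6 mm above that. Grip it across x, by the middle of the long edges; the carrier's waist leaves the fingers room. White connectors stand along the +x edge.
- board_connectors (a point): Point amid the row of white connectors on the board, 22 mm from the board's origin along its +x and 10 mm up.
- module_base: Fixed black base, 196 (y) x 52 (x) x 32 mm, on the bench. Origin: centre of its underside, z up. Two pockets in a row, centred 43 mm from the origin along +y and -y, each 75 (y) x 38 (x) mm, floor 6 mm above the bench, lead-ins sloping round the mouth. A red cable saddle, 24 mm high, stands against its -x long side, 45 mm from the origin.
- screw_cup: Bystander: blue cup of screws, 72 mm across, 31 mm high. Origin: centre of its underside.
- nut_cup: Bystander: red cup of nuts, 72 mm across, 28 mm high. Origin: centre of its underside.
Mind the look-alikes: they are no part of the job. Leave any green or turquoise look-alike of the cell_a alone.

How it is judged (in metres and radians):
On the way, in this order (a step that is already met when the one before it is completed fails the run):
1. both cells stand in the two pockets of the base ((((y of cell_a in the frame of module_base between 0.035 and 0.051 m and x of cell_a in the frame of module_base between -0.008 and 0.008 m and z of cell_a in the frame of module_base between 0.002 and 0.01 m and angle between cell_a's own z axis and vertical below 0.06 rad and angle between the x axis of cell_a and the y axis of module_base, either way round below 0.12 rad) and (y of cell_b in the frame of module_base between -0.051 and -0.035 m and x of cell_b in the frame of module_base between -0.008 and 0.008 m and z of cell_b in the frame of module_base between 0.002 and 0.01 m and angle between cell_b's own z axis and vertical below 0.06 rad and angle between the x axis of cell_b and the y axis of module_base, either way round below 0.12 rad)) or ((y of cell_a in the frame of module_base between -0.051 and -0.035 m and x of cell_a in the frame of module_base between -0.008 and 0.008 m and z of cell_a in the frame of module_base between 0.002 and 0.01 m and angle between cell_a's own z axis and vertical below 0.06 rad and angle between the x axis of cell_a and the y axis of module_base, either way round below 0.12 rad) and (y of cell_b in the frame of module_base between 0.035 and 0.051 m and x of cell_b in the frame of module_base between -0.008 and 0.008 m and z of cell_b in the frame of module_base between 0.002 and 0.01 m and angle between cell_b's own z axis and vertical below 0.06 rad and angle between the x axis of cell_b and the y axis of module_base, either way round below 0.12 rad)))), for 0.2 s.
2. the busbar carrier is seated over both cells ((((y of cell_a in the frame of module_base between 0.035 and 0.051 m and x of cell_a in the frame of module_base between -0.008 and 0.008 m and z of cell_a in the frame of module_base between 0.002 and 0.01 m and angle between cell_a's own z axis and vertical below 0.06 rad and angle between the x axis of cell_a and the y axis of module_base, either way round below 0.12 rad) and (y of cell_b in the frame of module_base between -0.051 and -0.035 m and x of cell_b in the frame of module_base between -0.008 and 0.008 m and z of cell_b in the frame of module_base between 0.002 and 0.01 m and angle between cell_b's own z axis and vertical below 0.06 rad and angle between the x axis of cell_b and the y axis of module_base, either way round below 0.12 rad)) or ((y of cell_a in the frame of module_base between -0.051 and -0.035 m and x of cell_a in the frame of module_base between -0.008 and 0.008 m and z of cell_a in the frame of module_base between 0.002 and 0.01 m and angle between cell_a's own z axis and vertical below 0.06 rad and angle between the x axis of cell_a and the y axis of module_base, either way round below 0.12 rad) and (y of cell_b in the frame of module_base between 0.035 and 0.051 m and x of cell_b in the frame of module_base between -0.008 and 0.008 m and z of cell_b in the frame of module_base between 0.002 and 0.01 m and angle between cell_b's own z axis and vertical below 0.06 rad and angle between the x axis of cell_b and the y axis of module_base, either way round below 0.12 rad))) and x of busbar_carrier in the frame of module_base between -0.01 and 0.01 m and y of busbar_carrier in the frame of module_base between -0.01 and 0.01 m and z of busbar_carrier in the frame of module_base between 0.106 and 0.114 m and angle between busbar_carrier's own z axis and vertical below 0.05 rad and angle between the y axis of busbar_carrier and the y axis of module_base, either way round below 0.12 rad), for 0.2 s.
3. the circuit board lies on the carrier, connectors towards the red saddle (all of step 2 and x of board in the frame of busbar_carrier between -0.01 and 0.01 m and y of board in the frame of busbar_carrier between -0.01 and 0.01 m and z of board in the frame of busbar_carrier between 0.018 and 0.026 m and angle between board's own z axis and vertical below 0.06 rad and angle between the y axis of board and the y axis of module_base, either way round below 0.17 rad and x of board_connectors in the frame of module_base below -0.008 m), for 0.2 s.
At the end, for the whole second after the job is handed in: one cell on the floor of each pocket, upright, within 8 mm; the carrier seated level over both within 10 mm (height within 4 mm); the board on its feet on the carrier, within 10 mm each way and 0.17 rad, connectors towards the saddle; all at rest (all of step 3 and linear speed of each of cell_a, cell_b, busbar_carrier, board below 0.02 m/s); the robot touches nothing.
It fails at once if a part is dropped (falls free faster than 0.6 m/s, some 2 cm) ((linear speed of cell_a above 0.6 m/s and contact force between the fingers and cell_a below 0.1 N) or (linear speed of cell_b above 0.6 m/s and contact force between the fingers and cell_b below 0.1 N) or (linear speed of busbar_carrier above 0.6 m/s and contact force between the fingers and busbar_carrier below 0.1 N) or (linear speed of board above 0.6 m/s and contact force between the fingers and board below 0.1 N)).
It fails at once if the blue cup of screws is shifted by more than 3 cm (distance of screw_cup from where it was at the start of the episode above 0.03 m).
It fails at once if the red cup of nuts is shifted by more than 3 cm (distance of nut_cup from where it was at the start of the episode above 0.03 m).
It also fails if it takes over 120 s, if anything falls off the work surface, if the arm or the gripper's body presses on something with over 40 N, if the wrist force passes 120 N, or if a joint passes its speed limit or range.

## Working session

There is one attempt and no reset: what is moved stays moved. The work goes in short steps, Python scripts to look and compute and a tool call to move; the robot and the scene stay as the last step left them, time stands still between calls to the robot, and variables do not carry over. Pictures are saved under pics/ and viewed, at most 14 in all, crops included, and the job is handed in when it is done.

Besides the shell and the picture viewer there is one more tool, called after "Call:" as a command line: name --pt "numbers of a row" for each row, then --argument value for the rest. servo_tool: Moves the arm, as the interface text tells. Its arguments: {"type":"object","properties":{"targets":{"type":"array","items":{"type":"array","items":{"type":"number"}}}},"required":["targets"]}

```bash
mkdir -p pics; ls; cat > h.py <<'E'
import numpy as np, cv2
from station import r
def cap(n,f=None):
    c=r.capture(n); c['K']=np.array([[c['fx'],0,c['cx']],[0,c['fy'],c['cy']],[0,0,1.]]); c['D']=np.array(c['dist_coeffs'],float); c['T']=np.array(c['world_from_camera'])
    c['bgr']=cv2.cvtColor(np.array(c['pixels']),cv2.COLOR_RGB2BGR); c['hsv']=cv2.cvtColor(c['bgr'],cv2.COLOR_BGR2HSV)
    if f: cv2.imwrite('pics/'+f,c['bgr'])
    return c
def ray(c,uv):
    p=cv2.undistortPoints(np.array(uv,float).reshape(-1,1,2),c['K'],c['D']).reshape(-1,2)
    d=np.c_[p,np.ones(len(p))]@c['T'][:3,:3].T
    return c['T'][:3,3],d/np.linalg.norm(d,axis=1)[:,None]
def plane(c,uv,z):
    o,d=ray(c,uv); return o+d*((z-o[2])/d[:,2])[:,None]
def tri(*cu):
    A=np.zeros((3,3));b=np.zeros(3)
    for c,uv in cu:
        o,d=ray(c,[uv]); P=np.eye(3)-np.outer(d[0],d[0]); A+=P;b+=P@o
    return np.linalg.solve(A,b)
def blobs(c,lo,hi,amin=60):
    m=cv2.inRange(c['hsv'],np.array(lo),np.array(hi)); 
    return [k for k in cv2.findContours(m,cv2.RETR_EXTERNAL,cv2.CHAIN_APPROX_NONE)[0] if cv2.contourArea(k)>amin]
E
python3 - <<'E'
from h import *
for n in ['scene','top','wrist']:
    c=cap(n,n+'0.png'); print(n,c['T'].round(3).tolist(),c['fx'],c['D'])
s=r.sense(); print(s['tcp_pos'],s['ee_rot'],s['time_s'])
a=[cv2.imread(f'pics/{n}0.png') for n in ['scene','top']]
E
```

```text
pics
scene [[0.564, -0.554, 0.612, -0.254], [-0.826, -0.392, 0.406, -0.531], [0.014, -0.735, -0.678, 0.795], [0.0, 0.0, 0.0, 1.0]] 469.8633993796487 [-0.14815513  0.          0.          0.          0.        ]
top [[0.019, -0.995, 0.098, 0.281], [-1.0, -0.021, -0.023, -0.06], [0.025, -0.098, -0.995, 1.159], [0.0, 0.0, 0.0, 1.0]] 437.62019340903424 [-0.14069038  0.          0.          0.          0.        ]
wrist [[-0.323, -0.914, -0.246, 0.268], [-0.946, 0.313, 0.082, 0.568], [0.002, 0.259, -0.966, 0.384], [0.0, 0.0, 0.0, 1.0]] 349.3114420815533 [-0.08393887  0.          0.          0.          0.        ]
[0.20224663 0.59091408 0.23869258] [[ 9.46080484e-01 -3.23931355e-01 -4.41439016e-04]
 [-3.23931629e-01 -9.46078985e-01 -1.68940852e-03]
 [ 1.29616214e-04  1.74131249e-03 -9.99998476e-01]] 0.15
```

View pics/top0.png

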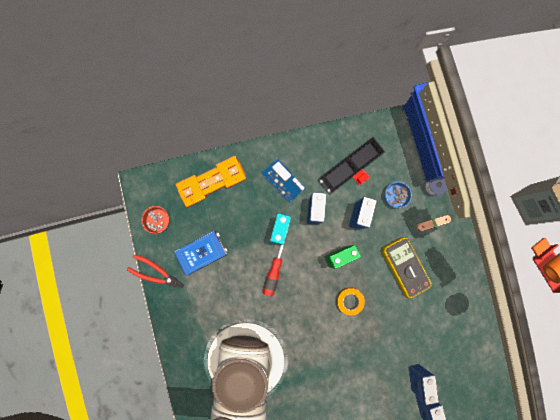

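View pics/scene0.png

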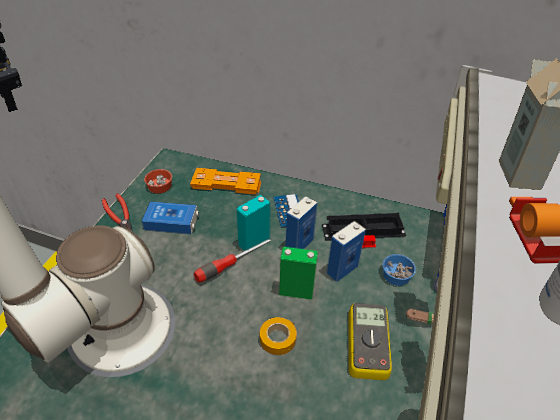

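The candidate cells in the top view are (317,207) and (365,211), both blue with white tops and upright. The look-alikes are teal (280,229), green (345,257), a flat blue cell (201,253), and a pair by the wall (424,385)/(432,410). The two in front of the robot beside the base fit the description. The base is at (351,165) with its red saddle at (361,177), the board at (284,180), the carrier at (211,182) and the cups at (155,220) and (398,195). I'll confirm with an enlarged crop and measure.

```bash
cat > m.py <<'E'
from h import *
t=cap('top');s=cap('scene')
def rep(nm,c,lo,hi,z,amin=60):
    for k in blobs(c,lo,hi,amin):
        (u,v),wh,a=cv2.minAreaRect(k); b=cv2.boxPoints(((u,v),wh,a)); P=plane(c,np.r_[[[u,v]],b],z)
        e=[P[2]-P[1],P[3]-P[2]]; L=[np.linalg.norm(x) for x in e]; l=e[int(np.argmax(L))]
        print(nm,(round(u),round(v)),'ctr',P[0].round(4)[:2],'size',np.sort(L).round(3),'long deg',round(np.degrees(np.arctan2(l[1],l[0]))%180,1))
rep('white',t,(0,0,170),(180,60,255),.125,80)
rep('whiteS',s,(0,0,170),(180,60,255),.125,80)
rep('orange',t,(8,150,120),(22,255,255),.02,300)
rep('orangeS',s,(8,150,120),(22,255,255),.02,300)
rep('red',t,(0,150,100),(6,255,255),.024,60)
rep('blue',t,(98,120,60),(118,255,255),.01,150)
rep('black',t,(0,0,0),(180,90,45),.032,400)
cv2.imwrite('pics/crop1.png',cv2.resize(t['bgr'][125:275,165:425],None,fx=3,fy=3,interpolation=cv2.INTER_CUBIC))
E
python3 m.py
```

```text
white (239, 416) ctr [-0.1021  0.0059] size [0.017 0.122] long deg 87.9
white (437, 414) ctr [-0.1017 -0.4709] size [0.033 0.036] long deg 16.5
white (239, 409) ctr [-0.0864  0.0054] size [0.027 0.111] long deg 85.9
white (430, 390) ctr [-0.0418 -0.4506] size [0.032 0.068] long deg 10.2
white (244, 355) ctr [ 0.0419 -0.0033] size [0.044 0.111] long deg 83.1
white (247, 354) ctr [ 0.0456 -0.0107] size [0.147 0.193] long deg 77.1
white (402, 254) ctr [ 0.2852 -0.3748] size [0.036 0.049] long deg 118.5
white (366, 212) ctr [ 0.3851 -0.2886] size [0.032 0.068] long deg 165.3
white (318, 207) ctr [ 0.3943 -0.1715] size [0.033 0.068] long deg 176.3
white (281, 171) ctr [ 0.479  -0.0827] size [0.021 0.048] long deg 43.2
white (456, 162) ctr [ 0.5136 -0.5165] size [0.012 0.208] long deg 15.3
white (481, 233) ctr [ 0.3391 -0.5779] size [0.045 0.992] long deg 15.7
white (504, 224) ctr [ 0.3626 -0.6429] size [0.339 1.061] long deg 177.6
whiteS (370, 316) ctr [ 0.2213 -0.4189] size [0.035 0.048] long deg 124.0
whiteS (138, 338) ctr [-0.0366 -0.1245] size [0.092 0.171] long deg 17.7
whiteS (43, 3
[... 1144 characters left out ...]
2
red (275, 268) ctr [ 0.2437 -0.0723] size [0.028 0.054] long deg 167.1
red (151, 264) ctr [0.2466 0.2491] size [0.015 0.103] long deg 61.0
red (555, 268) ctr [ 0.2489 -0.8549] size [0.087 0.112] long deg 35.3
red (155, 219) ctr [0.3641 0.243 ] size [0.068 0.069] long deg 91.2
red (361, 176) ctr [ 0.4887 -0.2955] size [0.03  0.037] long deg 127.9
blue (424, 392) ctr [-0.0825 -0.4774] size [0.063 0.157] long deg 15.2
blue (200, 253) ctr [0.2785 0.125 ] size [0.072 0.12 ] long deg 117.9
blue (398, 194) ctr [ 0.4448 -0.3994] size [0.068 0.07 ] long deg 91.6
blue (283, 180) ctr [ 0.4768 -0.0899] size [0.06 0.11] long deg 43.6
blue (421, 132) ctr [ 0.6203 -0.4685] size [0.087 0.276] long deg 7.8
```

View pics/crop1.png

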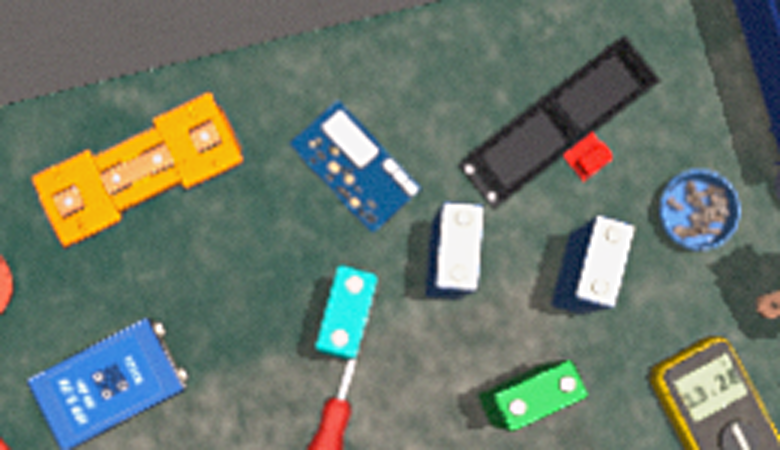

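The crop confirms it. The two white-topped blue cells are upright, at crop (460,247) and (605,262). The board's white connectors lie on its upper-right edge (350,140)/(400,177), and the saddle is on the robot side of the base. Next I move the wrist camera over the parts for finer measurement.

Call:
servo_tool --pt "0.68 -1.08 0.48 -0.09 87" --pt "1.36 -2.16 0.96 -0.18 87" --pt "2.04 -3.24 1.44 -0.27 87" --pt "2.72 -4.32 1.92 -0.36 87" --pt "3.4 -5.4 2.4 -0.45 87"

```text
time_s: 0.67
tcp_pos: [0.3049, 0.4276, 0.3121]
ee_rot: [[0.708, -0.706, -0.0], [-0.706, -0.708, -0.0], [0.0, 0.0, -1.0]]
wrist_force: [0.5, 0.5, -0.2]
gripper_width: 0.997
gripper_force: 0.0
```

Call:
servo_tool --pt "0.8 -1.08 0.2 -0.09 87" --pt "1.6 -2.16 0.4 -0.18 87" --pt "2.4 -3.24 0.6 -0.27 87" --pt "3.2 -4.32 0.8 -0.32 87" --pt "4.0 -5.0 1.0 -0.32 87"

```text
time_s: 1.08
tcp_pos: [0.4248, 0.2764, 0.3425]
ee_rot: [[0.452, -0.892, 0.0], [-0.892, -0.452, 0.001], [-0.0, -0.001, -1.0]]
wrist_force: [0.6, 0.8, 1.2]
gripper_width: 0.999
gripper_force: 0.0
```

Call:
servo_tool --pt "0.5 -0.8 0 0 87" --pt "0.7 -1.5 0 0 87" --pt "0.7 -2 0 0 87" --pt "0.7 -2 0 0 87" --pt "0.7 -2 0 0 87"

```text
time_s: 1.5
tcp_pos: [0.4451, 0.2188, 0.3417]
ee_rot: [[0.453, -0.892, 0.0], [-0.892, -0.453, 0.001], [-0.0, -0.0, -1.0]]
wrist_force: [-0.8, 0.1, -0.0]
gripper_width: 0.995
gripper_force: 0.0
```

```bash
python3 - <<'E'
from h import *
s=r.sense(); print(s['tcp_pos'],np.array(s['ee_rot']).round(3).tolist(),s['joints'])
c=cap('wrist','w1.png')
np.save('w1.npy',c,allow_pickle=True)
E
```

```text
[0.44509578 0.21884598 0.34173211] [[0.453, -0.892, 0.0], [-0.892, -0.453, 0.001], [-0.0, -0.0, -1.0]] [ 4.49697152e+01  5.85354073e+00 -6.65065055e+00 -1.32616725e-02
 -7.74634661e+01 -1.80340807e+01]
```

View pics/w1.png

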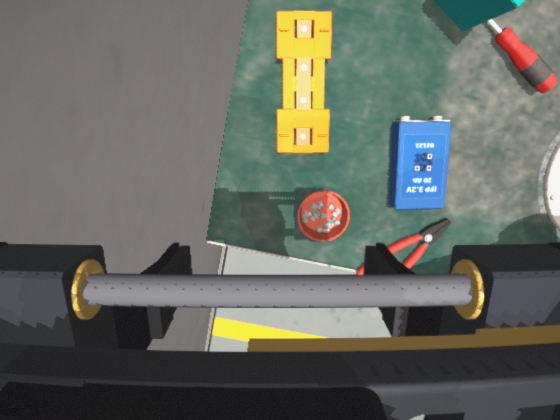

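The wrist view shows the carrier at (303,82) with its waist between the end blocks, the nut cup at (324,215), and the flat cell at (420,165). The gripper hides the lower half. Next I take more wrist views, along the way to the base, for two-view heights.

Call:
servo_tool --pt "-0.3 -0.8 0 0 87" --pt "-0.6 -1.6 0 0 87" --pt "-0.9 -2.4 0 0 87" --pt "-1 -2.7 0 0 87" --pt "-1 -2.7 0 0 87"

```text
time_s: 1.97
tcp_pos: [0.4146, 0.1379, 0.3421]
ee_rot: [[0.454, -0.891, 0.001], [-0.891, -0.454, 0.001], [-0.0, -0.001, -1.0]]
wrist_force: [-0.8, 0.9, -0.6]
gripper_width: 1.001
gripper_force: 0.0
```

```bash
python3 - <<'E'
from h import *
c=cap('wrist','w2.png');np.save('w2.npy',c,allow_pickle=True)
E
```

Call:
servo_tool --pt "0 -1 0 0 87" --pt "0 -2 0 0 87" --pt "0 -3 0 0 87" --pt "0 -3.3 0 0 87" --pt "0 -3.3 0 0 87"

```text
time_s: 2.43
tcp_pos: [0.416, 0.039, 0.3415]
ee_rot: [[0.452, -0.892, 0.0], [-0.892, -0.452, 0.0], [0.0, -0.0, -1.0]]
wrist_force: [0.3, 0.4, -0.1]
gripper_width: 1.001
gripper_force: 0.0
```

```bash
python3 - <<'E'
from h import *
c=cap('wrist','w3.png');np.save('w3.npy',c,allow_pickle=True)
E
```

Call:
servo_tool --pt "0.2 -1 0 0 87" --pt "0.4 -2 0 0 87" --pt "0.6 -3 0 0 87" --pt "0.6 -3.2 0 0 87" --pt "0.6 -3.2 0 0 87"

```text
time_s: 2.9
tcp_pos: [0.4342, -0.0567, 0.341]
ee_rot: [[0.452, -0.892, -0.001], [-0.892, -0.452, -0.0], [-0.0, 0.001, -1.0]]
wrist_force: [-0.3, 1.0, -0.8]
gripper_width: 1.003
gripper_force: 0.0
```

```bash
python3 - <<'E'
from h import *
c=cap('wrist','w4.png');np.save('w4.npy',c,allow_pickle=True)
a=cv2.imread('pics/w3.png')[:250];b=c['bgr'][:250]
cv2.imwrite('pics/w34.png',np.vstack([a,b]))
print(r.sense()['tcp_pos'])
E
```

```text
[ 0.43400454 -0.05596288  0.34113208]
```

View pics/w34.png

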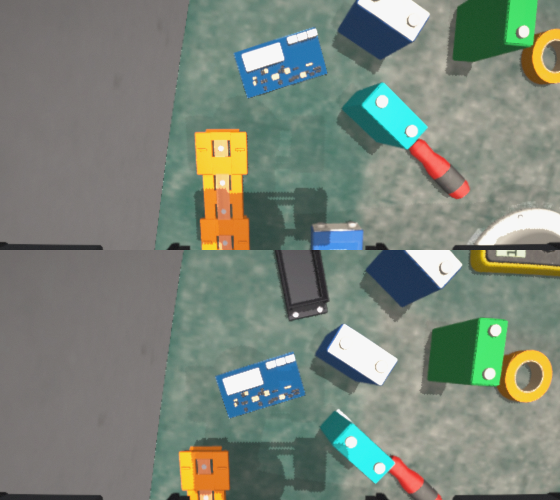

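In the stacked w3/w4 views the board is at (282,62)/(260,386), near cell (378,25)/(356,354), teal decoy (385,115), and the base's near end at (302,285). I'll step on so the base and both cells come fully into view from two places.

Call:
servo_tool --pt "0.2 -1 0.5 0 87" --pt "0.4 -2 1 0 87" --pt "0.5 -2.6 1.5 0 87" --pt "0.5 -2.6 1.5 0 87" --pt "0.5 -2.6 1.5 0 87"

```text
time_s: 3.37
tcp_pos: [0.4491, -0.1336, 0.3866]
ee_rot: [[0.454, -0.891, 0.001], [-0.891, -0.454, 0.001], [-0.0, -0.001, -1.0]]
wrist_force: [0.4, 0.2, -0.8]
gripper_width: 1.001
gripper_force: 0.0
```

```bash
python3 - <<'E'
from h import *
c=cap('wrist','w5.png');np.save('w5.npy',c,allow_pickle=True)
E
```

Call:
servo_tool --pt "-0.4 -1 0 0 87" --pt "-0.8 -1.8 0 0 87" --pt "-1 -2.2 0 0 87" --pt "-1 -2.2 0 0 87" --pt "-1 -2.2 0 0 87"

```text
time_s: 3.83
tcp_pos: [0.4181, -0.1996, 0.3858]
ee_rot: [[0.454, -0.891, -0.001], [-0.891, -0.454, 0.001], [-0.001, 0.001, -1.0]]
wrist_force: [0.1, 0.6, 1.1]
gripper_width: 0.998
gripper_force: 0.0
```

```bash
python3 - <<'E'
from h import *
c=cap('wrist','w6.png');np.save('w6.npy',c,allow_pickle=True)
a=cv2.imread('pics/w5.png')[:270];b=c['bgr'][:270]
cv2.imwrite('pics/w56.png',np.vstack([a,b]))
print(r.sense()['tcp_pos'])
E
```

```text
[ 0.41841472 -0.19938133  0.38594731]
```

View pics/w56.png

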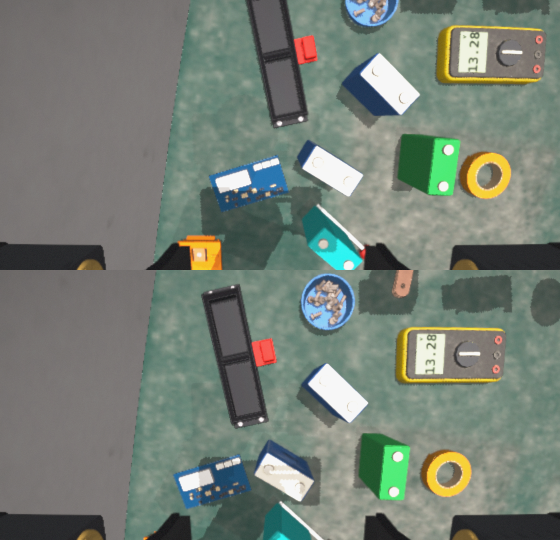

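w6 shows the base (235,355 of the stack), saddle (263,352), cells (335,393) and (284,470), board (212,482) and screw cup (328,302), all clear of each other. Measuring now.

```bash
cat > m2.py <<'E'
from h import *
W={i:np.load(f'w{i}.npy',allow_pickle=True).item() for i in range(1,7)}
def rects(i,lo,hi,roi,amin=150,n=3):
    c=W[i]; m=cv2.inRange(c['hsv'],np.array(lo),np.array(hi)); z=np.zeros_like(m); x0,y0,x1,y1=roi; z[y0:y1,x0:x1]=m[y0:y1,x0:x1]
    z=cv2.morphologyEx(z,cv2.MORPH_CLOSE,np.ones((n,n)))
    k=max(cv2.findContours(z,cv2.RETR_EXTERNAL,cv2.CHAIN_APPROX_NONE)[0],key=cv2.contourArea)
    R=cv2.minAreaRect(k); return np.r_[[R[0]],cv2.boxPoints(R)]
def show(nm,i,q,z):
    P=plane(W[i],q,z); e=[P[2]-P[1],P[3]-P[2]];L=[np.linalg.norm(x) for x in e];l=e[int(np.argmax(L))]
    print(nm,i,q[0].round(),'ctr',P[1:].mean(0)[:2].round(4),'size',np.sort(L).round(4),'long',round(np.degrees(np.arctan2(l[1],l[0]))%180,1)); return P
def two(nm,lst,z,lo,hi,n=3):
    Q=[(i,rects(i,lo,hi,roi,n=n)) for i,roi in lst]
    print(nm,'TRI',tri(*[(W[i],q[0]) for i,q in Q]).round(4))
    for i,q in Q: show(nm,i,q,z)
w=((0,0,150),(180,70,255)); 
two('cellR',[(5,(335,45,425,125)),(6,(295,85,375,160))],.118,*w,n=9)
two('cellL',[(4,(305,68,405,140)),(5,(290,130,370,200)),(6,(248,165,325,238))],.118,*w,n=9)
bl=((98,110,50),(122,255,255)); 
two('board',[(3,(228,22,332,100)),(4,(210,95,308,172)),(5,(205,150,292,215)),(6,(170,180,252,240))],.005,*bl,n=9)
og=((8,120,120),(24,255,255))
two('carrier',[(1,(262,0,345,165)),(2,(190,0,345,235))],.02,*og,n=5)
two('saddle',[(5,(290,25,330,70)),(6,(245,60,285,105))],.024,(0,150,90),(8,255,255))
two('saddle2',[(5,(290,25,330,70)),(6,(245,60,285,105))],.024,(170,150,90),(180,255,255)) if 0 else None
for i,roi in [(6,(190,10,275,165))]:
    c=W[i];g=c['hsv'][...,2];print('base V', g[95,195:280:3], c['hsv'][95,195:280:3,1])
cv2.imwrite('pics/c6.png',cv2.resize(W[6]['bgr'][0:170,180:300],None,fx=4,fy=3.5,interpolation=cv2.INTER_CUBIC))
E
python3 m2.py
```

```text
cellR TRI [ 0.3845 -0.2872  0.1247]
cellR 5 [390.  84.] ctr [ 0.3836 -0.2888] size [0.0671 0.0877] long 121.6
cellR 6 [338. 126.] ctr [ 0.3816 -0.2866] size [0.0652 0.0789] long 127.3
cellL TRI [ 0.3883 -0.1776  0.0874]
cellL 4 [362. 104.] ctr [ 0.3948 -0.1723] size [0.0712 0.0861] long 27.9
cellL 5 [336. 164.] ctr [ 0.394 -0.18 ] size [0.0783 0.0827] long 120.6
cellL 6 [290. 201.] ctr [ 0.3908 -0.1813] size [0.0818 0.0902] long 119.0
board TRI [ 0.4756 -0.09    0.0056]
board 3 [281.  62.] ctr [ 0.4757 -0.0897] size [0.0601 0.1095] long 43.4
board 4 [260. 135.] ctr [ 0.4757 -0.0897] size [0.0598 0.1092] long 43.2
board 5 [249. 184.] ctr [ 0.4756 -0.0892] size [0.0602 0.1094] long 43.8
board 6 [212. 212.] ctr [ 0.476  -0.0889] size [0.0595 0.1113] long 43.4
carrier TRI [0.468  0.1    0.0219]
carrier 1 [304.  82.] ctr [0.4657 0.1024] size [0.0678 0.1755] long 118.7
carrier 2 [253. 127.] ctr [0.4677 0.1027] size [0.0681 0.1746] long 115.2
saddle TRI [ 0.4888 -0.2986  0.0111]
saddle 5 [305.  49.] ctr [ 0.4885 -0.296 ] size [0.0268 0.0337] long 129.2
saddle 6 [264.  82.] ctr [ 0.488  -0.2977] size [0.0287 0.0325] long 130.0
base V [133 133 138 134 135 134 130 131  48  49  56  69  85  92  90  91  91  91
  92  49  83 247 227 127 127 131 137 155 158] [ 48  48  48  55  51  51  57  45  16  16   5  11  12  11  11   3   3   6
   6  16  86 167 184  60  48  55  45  30  23]
```

View pics/c6.png

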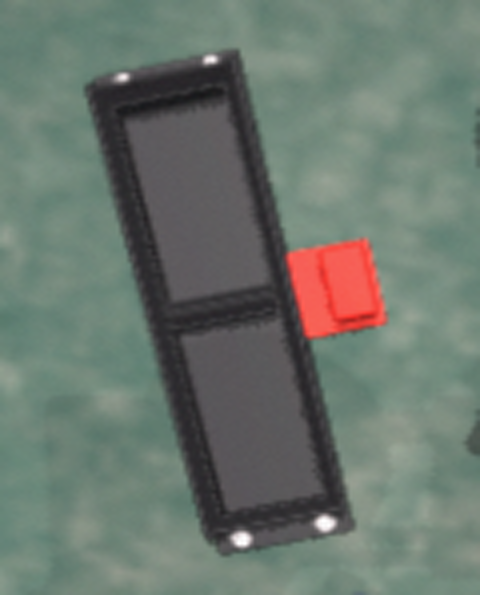

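The crop shows the base with four white screw dots at its corners and two pockets. I'll use the dots for its pose and height, and redo the cell tops with a stricter white.

```bash
cat > m3.py <<'E'
from m2 import *
print('-----')
w=((0,0,195),(180,40,255))
two('cellR',[(5,(335,45,425,125)),(6,(295,85,375,160))],.118,*w,n=7)
two('cellL',[(4,(305,68,405,140)),(5,(290,130,370,200))],.118,*w,n=7)
D={}
for i,roi in [(4,(280,50,335,75)),(5,(268,112,315,130)),(6,(190,5,275,165))]:
    c=W[i];x0,y0,x1,y1=roi
    m=cv2.inRange(c['hsv'],np.array((0,0,130)),np.array((180,28,255)));z=np.zeros_like(m);z[y0:y1,x0:x1]=m[y0:y1,x0:x1]
    f=c['hsv'][...,2].astype(float)
    n,l,st,ce=cv2.connectedComponentsWithStats(z)
    D[i]=[ce[j] for j in range(1,n) if 2<st[j,4]<40]; print(i,np.round(D[i],1).tolist(),st[1:,4])
np.save('D.npy',D,allow_pickle=True)
c=W[6]
P=plane(c,D[6],.032); print(P.round(4))
m=(c['hsv'][...,2]>66)&(c['hsv'][...,2]<115)&(c['hsv'][...,1]<40); z=np.zeros(m.shape,np.uint8); z[15:155,205:265]=m[15:155,205:265]*255
z=cv2.morphologyEx(z,cv2.MORPH_OPEN,np.ones((3,3)))
for k in cv2.findContours(z,cv2.RETR_EXTERNAL,cv2.CHAIN_APPROX_NONE)[0]:
    if cv2.contourArea(k)>200: show('pocket',6,np.r_[[cv2.minAreaRect(k)[0]],cv2.boxPoints(cv2.minAreaRect(k))],.006)
E
python3 m3.py | sed -n '/-----/,$p'
```

```text
-----
cellR TRI [ 0.3845 -0.29    0.1182]
cellR 5 [390.  84.] ctr [ 0.384 -0.29 ] size [0.0309 0.0675] long 166.2
cellR 6 [338. 123.] ctr [ 0.384  -0.2899] size [0.0318 0.067 ] long 165.9
cellL TRI [ 0.3945 -0.1721  0.1195]
cellL 4 [362. 104.] ctr [ 0.3941 -0.1722] size [0.0316 0.0669] long 176.7
cellL 5 [333. 171.] ctr [ 0.3935 -0.1719] size [0.0317 0.0672] long 176.0
4 [[319.5, 59.1], [295.2, 64.4], [282.1, 66.3], [281.2, 73.7]] [177  31  33   1   7   1   1   6   1]
5 [[300.3, 118.7], [278.9, 123.1]] [123  26  24   2]
6 [[232.4, 16.4], [210.0, 21.7], [268.3, 39.7], [270.5, 67.2], [255.0, 70.0], [207.9, 114.7], [272.4, 123.6], [260.9, 149.0], [239.9, 153.7], [229.6, 155.3], [240.8, 163.1]] [ 11  57   7  40   6  85   1   4   2   2   3   2   2  33  32   1   1 196
  41  22   1  20 186   7   1  14]
[[ 0.5621 -0.3537  0.032 ]
 [ 0.5858 -0.3345  0.032 ]
 [ 0.5064 -0.3488  0.032 ]
 [ 0.4879 -0.3185  0.032 ]
 [ 0.5049 -0.3059  0.032 ]
 [ 0.5372 -0.2234  0.032 ]
 [ 0.4517 -0.253   0.032 ]
 [ 0.4503 -0.2142  0.032 ]
 [ 0.4739 -0.1948  0.032 ]
 [ 0.4861 -0.1861  0.032 ]
 [ 0.467  -0.1832  0.032 ]]
pocket 6 [243. 118.] ctr [ 0.4936 -0.2397] size [0.0375 0.0735] long 129.7
pocket 6 [229.  57.] ctr [ 0.5477 -0.3071] size [0.0373 0.0724] long 129.6
```

```bash
python3 - <<'E' | sed -n '/-----/,$p'
from m3 import *
print('=====')
a=tri((W[4],D[4][0]),(W[5],D[5][0]),(W[6],(260.9,149.0)));b=tri((W[4],D[4][1]),(W[5],D[5][1]),(W[6],(239.9,153.7)))
print(a,b,(a+b)/2)
for i in (4,5,6):
    q=D[i][:2] if i<6 else [(260.9,149.0),(239.9,153.7)]
    print(i,plane(W[i],q,.032).mean(0))
t=cap('top'); g=t['hsv']; m=((g[...,2]<85)&(g[...,1]<70)).astype(np.uint8)*255; z=np.zeros_like(m); z[130:200,310:392]=m[130:200,310:392]
k=max(cv2.findContours(z,cv2.RETR_EXTERNAL,cv2.CHAIN_APPROX_NONE)[0],key=cv2.contourArea); R=cv2.minAreaRect(k); P=plane(t,np.r_[[R[0]],cv2.boxPoints(R)],.032); print(R,P)
E
```

```text
-----
cellR TRI [ 0.3845 -0.29    0.1182]
cellR 5 [390.  84.] ctr [ 0.384 -0.29 ] size [0.0309 0.0675] long 166.2
cellR 6 [338. 123.] ctr [ 0.384  -0.2899] size [0.0318 0.067 ] long 165.9
cellL TRI [ 0.3945 -0.1721  0.1195]
cellL 4 [362. 104.] ctr [ 0.3941 -0.1722] size [0.0316 0.0669] long 176.7
cellL 5 [333. 171.] ctr [ 0.3935 -0.1719] size [0.0317 0.0672] long 176.0
4 [[319.5, 59.1], [295.2, 64.4], [282.1, 66.3], [281.2, 73.7]] [177  31  33   1   7   1   1   6   1]
5 [[300.3, 118.7], [278.9, 123.1]] [123  26  24   2]
6 [[232.4, 16.4], [210.0, 21.7], [268.3, 39.7], [270.5, 67.2], [255.0, 70.0], [207.9, 114.7], [272.4, 123.6], [260.9, 149.0], [239.9, 153.7], [229.6, 155.3], [240.8, 163.1]] [ 11  57   7  40   6  85   1   4   2   2   3   2   2  33  32   1   1 196
  41  22   1  20 186   7   1  14]
[[ 0.5621 -0.3537  0.032 ]
 [ 0.5858 -0.3345  0.032 ]
 [ 0.5064 -0.3488  0.032 ]
 [ 0.4879 -0.3185  0.032 ]
 [ 0.5049 -0.3059  0.032 ]
 [ 0.5372 -0.2234  0.032 ]
 [ 0.4517 -0.253   0.032 ]
 [ 0.4503 -0.2142  0.032 ]
 [ 0.4739 -0.1948  0.032 ]
 [ 0.4861 -0.1861  0.032 ]
 [ 0.467  -0.1832  0.032 ]]
pocket 6 [243. 118.] ctr [ 0.4936 -0.2397] size [0.0375 0.0735] long 129.7
pocket 6 [229.  57.] ctr [ 0.5477 -0.3071] size [0.0373 0.0724] long 129.6
=====
[ 0.45037268 -0.21166718  0.00721583] [ 0.4752288  -0.19146571  0.00764018] [ 0.46280074 -0.20156644  0.007428  ]
4 [ 0.46302375 -0.1974332   0.032     ]
5 [ 0.46364101 -0.20123685  0.032     ]
6 [ 0.46210523 -0.2044933   0.032     ]
((354.0, 164.5), (74.0, 69.0), 0.0) [[ 0.51878226 -0.2763592   0.032     ]
 [ 0.42468526 -0.17898252  0.032     ]
 [ 0.6095595  -0.17745598  0.032     ]
 [ 0.61661364 -0.37784742  0.032     ]
 [ 0.42923481 -0.37521799  0.032     ]]
```

```bash
python3 - <<'E' | sed -n '/=====/,$p'
from m3 import *
print('=====')
q=np.array([(232.4,16.4),(210,21.7),(260.9,149.0),(239.9,153.7)])
for z in (.006,.0075):
    P=plane(W[6],q,z); d=P[0]+P[1]-P[2]-P[3]; w=P[0]-P[1]+P[2]-P[3]
    print(z,P.mean(0),np.linalg.norm(d)/2,np.linalg.norm(w)/2,np.degrees(np.arctan2(d[1],d[0])),np.degrees(np.arctan2(w[1],w[0])))
# pockets edges in other view
for i,roi in ((5,(240,0,310,130)),):
    c=W[i]; h=c['hsv']; m=(h[...,2]>66)&(h[...,2]<115)&(h[...,1]<40); z=np.zeros(m.shape,np.uint8); z[0:120,250:305]=m[0:120,250:305]*255
    z=cv2.morphologyEx(z,cv2.MORPH_OPEN,np.ones((3,3)))
    for k in cv2.findContours(z,cv2.RETR_EXTERNAL,cv2.CHAIN_APPROX_NONE)[0]:
        if cv2.contourArea(k)>200: show('pocket',i,np.r_[[cv2.minAreaRect(k)[0]],cv2.boxPoints(cv2.minAreaRect(k))],.006)
s=r.sense();print(s['tcp_pos'],np.degrees(np.arctan2(-s['ee_rot'][1][1],-s['ee_rot'][0][1])))
E
```

```text
=====
0.006 [ 0.52159026 -0.2748822   0.006     ] 0.18819557818141472 0.0321854073685136 -51.29605961048999 -140.85993285831304
0.0075 [ 0.52138487 -0.27484799  0.0075    ] 0.18765787300406003 0.032093448458827424 -51.29605961048996 -140.85993285831307
pocket 5 [282.  87.] ctr [ 0.4938 -0.2391] size [0.038  0.0744] long 129.3
pocket 5 [270.  24.] ctr [ 0.5485 -0.307 ] size [0.0381 0.0717] long 129.1
[ 0.4185992  -0.19937343  0.38606375] 27.089740102158824
```

Base centre ≈ (0.521, −0.274), long axis 128.9°, pockets at about (0.494, −0.240) and (0.548, −0.307). The cell tops triangulate at 0.118 m. I'll pick the right cell first, for the far pocket.

Call:
servo_tool --pt "-0.2 -0.6 -0.9 0.12 87" --pt "-0.45 -1.2 -1.9 0.24 87" --pt "-0.7 -1.8 -2.9 0.36 87" --pt "-0.95 -2.5 -3.9 0.48 87" --pt "-1.15 -3.02 -4.67 0.6 87"

```text
time_s: 4.35
tcp_pos: [0.3832, -0.2907, 0.2439]
ee_rot: [[0.881, -0.473, -0.002], [-0.473, -0.881, 0.001], [-0.003, -0.0, -1.0]]
wrist_force: [0.0, 0.2, 0.2]
gripper_width: 1.002
gripper_force: 0.0
```

Call:
servo_tool --pt "0 0 0 0.12 87" --pt "0 0 0 0.24 87" --pt "0 0 -0.8 0.253 87" --pt "0 0 -1.5 0.253 87" --pt "0 0 -2 0.253 87"

```text
time_s: 4.77
tcp_pos: [0.3839, -0.2898, 0.1847]
ee_rot: [[0.97, -0.243, -0.002], [-0.243, -0.97, 0.001], [-0.002, -0.001, -1.0]]
wrist_force: [-0.5, 0.2, -0.5]
gripper_width: 0.997
gripper_force: 0.0
```

```bash
cat > st.py <<'E'
from h import *
s=r.sense();R=np.array(s['ee_rot']);print(s['time_s'],s['tcp_pos'].round(4),'ytool',np.degrees(np.arctan2(R[1,1],R[0,1])).round(2)%180,s['joints'].round(1),s['wrist_force'],s['gripper_width']*87,s['gripper_force'])
E
python3 st.py
```

```text
4.7667 [ 0.3839 -0.2898  0.1847] ytool 75.94 [-17.7  11.  -23.8  -0.1 -55.3  93.6] [-0.54482269  0.19331268 -0.46832054] 86.75382893656595 0.0
```

Call:
servo_tool --pt "0 0 -0.8 0 87" --pt "0 0 -1.6 0 87" --pt "0 0 -2.4 0 87" --pt "0 0 -2.9 0 87" --pt "0 0 -3.08 0 87"

```text
time_s: 5.18
tcp_pos: [0.3829, -0.2896, 0.0914]
ee_rot: [[0.97, -0.243, -0.005], [-0.243, -0.97, 0.002], [-0.005, -0.001, -1.0]]
wrist_force: [-0.1, 0.4, 0.6]
gripper_width: 1.001
gripper_force: 0.0
```

Call:
servo_tool --pt "0 0 0 0 60" --pt "0 0 0 0 45" --pt "0 0 0 0 25" --pt "0 0 0 0 25" --pt "0 0 0 0 25"

```text
time_s: 5.6
tcp_pos: [0.3845, -0.2914, 0.095]
ee_rot: [[0.97, -0.244, 0.002], [-0.244, -0.97, -0.001], [0.002, 0.0, -1.0]]
wrist_force: [0.5, -0.3, 0.4]
gripper_width: 0.705
gripper_force: 0.0
```

Call:
servo_tool --pt "0 0 0 0 25" --pt "0 0 0 0 25" --pt "0 0 0.1 0 25" --pt "0 0 0.3 0 25" --pt "0 0 0.6 0 25"

```text
time_s: 6.02
tcp_pos: [0.3831, -0.291, 0.1119]
ee_rot: [[0.97, -0.245, -0.002], [-0.245, -0.97, 0.001], [-0.002, -0.001, -1.0]]
wrist_force: [-0.2, 0.8, -4.0]
gripper_width: 0.381
gripper_force: 29.8
```

Call:
servo_tool --pt "0 0 0.5 -0.02 25" --pt "0 0 1.2 -0.08 25" --pt "0.2 0 1.9 -0.16 25" --pt "0.6 -0.05 2.4 -0.24 25" --pt "1.2 -0.1 2.6 -0.32 25"

```text
time_s: 6.43
tcp_pos: [0.4199, -0.2946, 0.1933]
ee_rot: [[0.841, -0.541, 0.004], [-0.541, -0.841, -0.001], [0.004, -0.001, -1.0]]
wrist_force: [0.6, -1.2, -2.5]
gripper_width: 0.38
gripper_force: 29.8
```

Call:
servo_tool --pt "0.8 -0.1 0 -0.08 25" --pt "1.7 -0.15 0 -0.16 25" --pt "2.6 -0.25 0 -0.24 25" --pt "3.5 -0.35 0 -0.3 25" --pt "4.1 -0.42 0 -0.326 25"

```text
time_s: 6.85
tcp_pos: [0.5448, -0.3069, 0.19]
ee_rot: [[0.626, -0.78, 0.0], [-0.78, -0.626, 0.0], [0.0, -0.0, -1.0]]
wrist_force: [0.0, -1.0, -2.8]
gripper_width: 0.377
gripper_force: 29.8
```

Call:
servo_tool --pt "0.2 -0.02 0 0 25" --pt "0.2 -0.02 0 0 25" --pt "0.2 -0.02 0 0 25" --pt "0.2 -0.02 0 0 25" --pt "0.2 -0.02 0 0 25"

```text
time_s: 7.27
tcp_pos: [0.5477, -0.3074, 0.1904]
ee_rot: [[0.627, -0.779, -0.0], [-0.779, -0.627, 0.0], [-0.001, 0.0, -1.0]]
wrist_force: [-0.5, 0.1, -2.7]
gripper_width: 0.373
gripper_force: 29.8
```

```bash
python3 st.py; python3 - <<'E'
from h import *
s=cap('scene');t=cap('top')
cv2.imwrite('pics/st1.png',np.hstack([cv2.resize(s['bgr'][130:330,230:470],None,fx=1.65,fy=1.65),cv2.resize(t['bgr'][120:240,250:400],None,fx=2.6,fy=2.75)]))
E
```

```text
7.2667 [ 0.5477 -0.3074  0.1904] ytool 38.83000000000001 [-14.6  24.4  -3.1  -0.  -62.5  53.4] [-0.4750288   0.10770473 -2.70712054] 32.44592192349912 29.79660166427493
```

View pics/st1.png

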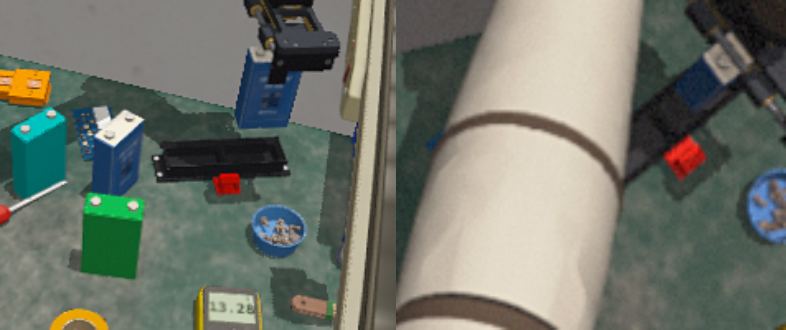

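The cell is held upright over the far pocket, its bottom edge at crop (264,128), scene pixel ≈(390,207.6). I'll compute its height.

```bash
python3 - <<'E'
from h import *
s=cap('scene')
h=s['hsv']; m=cv2.inRange(h,np.array((100,100,30)),np.array((125,255,255))); z=np.zeros_like(m); z[150:215,365:420]=m[150:215,365:420]
k=max(cv2.findContours(z,cv2.RETR_EXTERNAL,cv2.CHAIN_APPROX_NONE)[0],key=cv2.contourArea); 
p=k[:,0]; 
for u in (376,382,388,394,400,406): print(u,p[p[:,0]==u][:,1].max() if (p[:,0]==u).any() else None)
bl=[(u,p[p[:,0]==u][:,1].max()+.5) for u in range(378,405,3)]
# face plane: through centre+16.5mm toward saddle
n=np.array([-.777,-.629,0]); c0=np.array([.548,-.3072,0])+.0165*n
o,d=ray(s,bl); P=o+d*(((c0-o)@n)/(d@n))[:,None]; print(P.round(4)); 
a=p[:,0].min(),p[:,0].max(); print(a,P[:,2].mean())
# left/right lower corners
for u in (p[p[:,1]>195][:,0].min(),p[p[:,1]>195][:,0].max()):
    o,d=ray(s,[(u,204)]); Q=o+d*(((c0-o)@n)/(d@n))[:,None]; print(u,Q, (Q-c0)@np.array([.628,-.778,0]))
E
```

```text
376 207
382 207
388 207
394 206
400 206
406 198
[[ 0.52   -0.2989  0.0899]
 [ 0.5245 -0.3043  0.0894]
 [ 0.5289 -0.3098  0.089 ]
 [ 0.5334 -0.3153  0.0886]
 [ 0.5375 -0.3204  0.0913]
 [ 0.542  -0.326   0.0908]
 [ 0.5464 -0.3315  0.0904]
 [ 0.551  -0.3371  0.09  ]
 [ 0.5555 -0.3426  0.0896]]
(np.int32(372), np.int32(412)) 0.08988671650313049
372 [[ 0.51011548 -0.28661706  0.10137996]] [-0.03982821]
406 [[ 0.56048377 -0.34883671  0.09673451]] [0.04020997]
```

Call:
servo_tool --pt "0 0 -0.4 0 25" --pt "0 0 -0.9 0 25" --pt "0 0 -1.4 0 25" --pt "0 0 -1.7 0 25" --pt "0 0 -1.85 0 25"

```text
time_s: 7.83
tcp_pos: [0.5478, -0.3072, 0.1331]
ee_rot: [[0.627, -0.779, -0.003], [-0.779, -0.627, 0.001], [-0.002, 0.001, -1.0]]
wrist_force: [-0.9, 0.0, -2.8]
gripper_width: 0.376
gripper_force: 29.8
```

Call:
servo_tool --pt "0 0 -0.15 0 25" --pt "0 0 -0.3 0 25" --pt "0 0 -0.45 0 25" --pt "0 0 -0.6 0 25" --pt "0 0 -0.75 0 25"

```text
time_s: 8.25
tcp_pos: [0.5492, -0.3076, 0.1121]
ee_rot: [[0.627, -0.779, 0.001], [-0.779, -0.627, -0.0], [0.001, -0.0, -1.0]]
wrist_force: [-0.4, -0.0, -3.2]
gripper_width: 0.377
gripper_force: 29.8
```

Call:
servo_tool --pt "0 0 -0.05 0 25" --pt "0 0 -0.1 0 25" --pt "0 0 -0.15 0 25" --pt "0 0 -0.18 0 25" --pt "0 0 -0.18 0 25"

```text
time_s: 8.67
tcp_pos: [0.5497, -0.3075, 0.1105]
ee_rot: [[0.628, -0.778, 0.002], [-0.778, -0.628, -0.002], [0.003, -0.001, -1.0]]
wrist_force: [-2.7, 3.9, 12.1]
gripper_width: 0.379
gripper_force: 29.9
```

Contact at about 12 N, some 20 mm below the rim, so it looks like the floor. I'll release and check.

Call:
servo_tool --pt "0 0 0.05 0 40" --pt "0 0 0.1 0 50" --pt "0 0 0.1 0 60" --pt "0 0 0.1 0 60" --pt "0 0 0.1 0 60"

```text
time_s: 9.08
tcp_pos: [0.5488, -0.3076, 0.1094]
ee_rot: [[0.627, -0.779, -0.0], [-0.779, -0.627, 0.0], [-0.0, 0.0, -1.0]]
wrist_force: [0.0, -0.0, -0.0]
gripper_width: 0.648
gripper_force: 0.0
```

Call:
servo_tool --pt "0 0 0.1 0 60" --pt "0 0 0.6 0 60" --pt "0 0 1.4 0 60" --pt "0 0 2.4 0 60" --pt "0 0 3.4 0 60"

```text
time_s: 9.5
tcp_pos: [0.5484, -0.3075, 0.2122]
ee_rot: [[0.627, -0.779, -0.002], [-0.779, -0.627, 0.0], [-0.002, 0.001, -1.0]]
wrist_force: [-0.7, 0.2, 0.9]
gripper_width: 0.689
gripper_force: 0.0
```

```bash
python3 st.py; python3 - <<'E'
from h import *
s=cap('scene')
h=s['hsv']; n=np.array([-.777,-.629,0]); c0=np.array([.548,-.3072,0])+.0165*n
m=cv2.inRange(h,np.array((0,0,170)),np.array((180,50,255)));z=np.zeros_like(m); z[150:240,350:430]=m[150:240,350:430]
k=max(cv2.findContours(z,cv2.RETR_EXTERNAL,cv2.CHAIN_APPROX_NONE)[0],key=cv2.contourArea);R=cv2.minAreaRect(k)
for zz in (.118,.124): print(R, plane(s,[R[0]],zz).round(4))
cv2.imwrite('pics/st2.png',cv2.resize(s['bgr'][130:280,270:470],None,fx=3.5,fy=3.5))
E
```

```text
9.5 [ 0.5484 -0.3075  0.2122] ytool 38.84 [-14.5  23.6  -1.2   0.  -65.3  53.4] [-0.74454048  0.24099581  0.94293842] 59.91642236365866 0.0
((398.0, 190.0), (8.0, 16.0), 90.0) [[ 0.5695 -0.3208  0.118 ]]
((398.0, 190.0), (8.0, 16.0), 90.0) [[ 0.5622 -0.3227  0.124 ]]
```

View pics/st2.png

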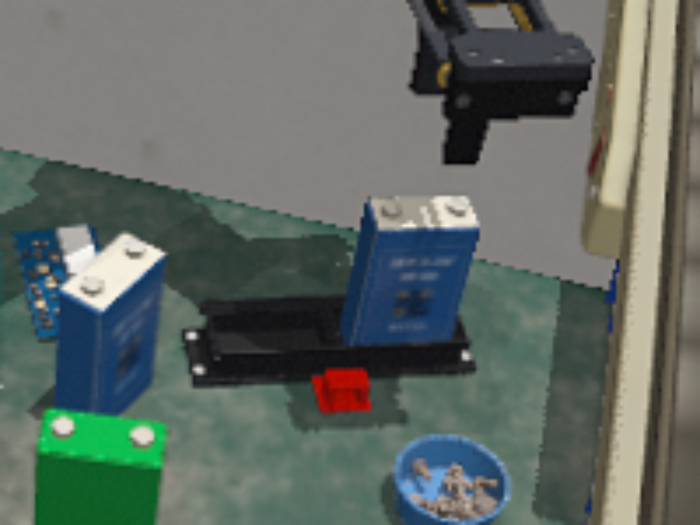

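```bash
python3 - <<'E'
from h import *
s=cap('scene')
n=np.array([-.777,-.629,0]); c0=np.array([.548,-.3072,0])+.0165*n
q=[(270+u/3.5,130+v/3.5) for u,v in ((367,229),(419,231),(470,233))]
o,d=ray(s,q); P=o+d*(((c0-o)@n)/(d@n))[:,None]; print('front top edge',P.round(4),(P-c0)@np.array([.628,-.778,0]))
q=[(270+u/3.5,130+v/3.5) for u,v in ((371,197),(424,197),(478,198))]
c1=c0-.033*n;o,d=ray(s,q); P=o+d*(((c1-o)@n)/(d@n))[:,None]; print('back top edge',P.round(4),(P-c1)@np.array([.628,-.778,0]))
E
```

```text
front top edge [[ 0.5116 -0.2885  0.1266]
 [ 0.5333 -0.3153  0.123 ]
 [ 0.5549 -0.342   0.1195]] [-0.03740373 -0.00296321  0.03138597]
back top edge [[ 0.5443 -0.2764  0.1244]
 [ 0.5667 -0.3041  0.1227]
 [ 0.5901 -0.333   0.12  ]] [-0.02627243  0.00941859  0.04650459]
```

Call:
servo_tool --pt "-0.95 0.8 0 0.12 60" --pt "-1.95 1.7 0 0.24 60" --pt "-2.95 2.6 0 0.36 60" --pt "-3.95 3.5 0 0.48 60" --pt "-4.9 4.3 0 0.6 60"

```text
time_s: 10.02
tcp_pos: [0.3999, -0.1775, 0.2111]
ee_rot: [[0.959, -0.283, -0.001], [-0.283, -0.959, 0.0], [-0.001, 0.0, -1.0]]
wrist_force: [-0.0, 1.2, 1.9]
gripper_width: 0.69
gripper_force: 0.0
```

Call:
servo_tool --pt "-0.2 0.2 0 0.1 60" --pt "-0.25 0.22 0 0.2 60" --pt "-0.25 0.22 -0.5 0.23 60" --pt "-0.25 0.22 -1 0.23 60" --pt "-0.25 0.22 -1.2 0.23 60"

```text
time_s: 10.43
tcp_pos: [0.3932, -0.1716, 0.1742]
ee_rot: [[0.998, -0.063, -0.002], [-0.063, -0.998, 0.001], [-0.003, -0.0, -1.0]]
wrist_force: [-0.7, 0.8, 0.0]
gripper_width: 0.689
gripper_force: 0.0
```

```bash
python3 st.py
```

```text
10.4333 [ 0.3932 -0.1716  0.1742] ytool 86.39 [ -1.7   6.6 -31.1  -0.  -52.4  88.1] [-0.74778442  0.79266606  0.0247617 ] 59.901553210964586 0.0
```

Call:
servo_tool --pt "0 0 -0.8 0 60" --pt "0 0 -1.6 0 60" --pt "0 0 -2.3 0 60" --pt "0 0 -2.65 0 60" --pt "0 0 -2.73 0 50"

```text
time_s: 10.85
tcp_pos: [0.393, -0.1719, 0.0918]
ee_rot: [[0.998, -0.063, -0.005], [-0.063, -0.998, 0.0], [-0.005, 0.0, -1.0]]
wrist_force: [0.3, 0.1, 0.3]
gripper_width: 0.663
gripper_force: 0.0
```

Call:
servo_tool --pt "0 0 0 0 40" --pt "0 0 0 0 25" --pt "0 0 0 0 25" --pt "0 0 0 0 25" --pt "0 0 0 0 25"

```text
time_s: 11.27
tcp_pos: [0.3951, -0.1719, 0.0946]
ee_rot: [[0.998, -0.063, 0.002], [-0.063, -0.998, -0.0], [0.002, 0.0, -1.0]]
wrist_force: [-0.6, 1.0, 1.8]
gripper_width: 0.377
gripper_force: 29.9
```

Call:
servo_tool --pt "0 0 0 0 25" --pt "0 0 0 0 25" --pt "0 0 0 0 25" --pt "0 0 0 0 25" --pt "0 0 0 0 25"

```text
time_s: 11.68
tcp_pos: [0.3951, -0.172, 0.0946]
ee_rot: [[0.998, -0.062, 0.002], [-0.062, -0.998, -0.0], [0.002, 0.0, -1.0]]
wrist_force: [-0.9, 0.8, 7.1]
gripper_width: 0.379
gripper_force: 29.9
```

Call:
servo_tool --pt "0 0 0.2 0 25" --pt "0 0 0.8 -0.02 25" --pt "0 0 1.6 -0.08 25" --pt "0.1 0 2.4 -0.14 25" --pt "0.2 0 2.9 -0.2 25"

```text
time_s: 12.1
tcp_pos: [0.4003, -0.1719, 0.1825]
ee_rot: [[0.965, -0.263, 0.001], [-0.263, -0.965, 0.0], [0.001, -0.0, -1.0]]
wrist_force: [0.3, -0.0, -2.7]
gripper_width: 0.378
gripper_force: 29.9
```

```bash
python3 st.py
```

```text
12.1 [ 0.4003 -0.1719  0.1825] ytool 74.77 [ -1.7   6.6 -29.7  -0.  -53.6  76.5] [ 0.28887912 -0.01911595 -2.69829717] 32.881332602748095 29.94125114986673
```

Call:
servo_tool --pt "0.3 -0.2 0 -0.1 25" --pt "0.7 -0.5 0 -0.22 25" --pt "1.2 -0.85 0 -0.34 25" --pt "1.7 -1.2 0 -0.46 25" --pt "2.2 -1.6 0 -0.56 25"

```text
time_s: 12.52
tcp_pos: [0.4659, -0.2199, 0.18]
ee_rot: [[0.676, -0.737, -0.002], [-0.737, -0.676, 0.001], [-0.003, 0.001, -1.0]]
wrist_force: [-0.2, 0.6, -3.2]
gripper_width: 0.378
gripper_force: 29.9
```

Call:
servo_tool --pt "0.5 -0.4 0 -0.06 25" --pt "0.8 -0.6 0 -0.066 25" --pt "0.92 -0.68 0 -0.066 25" --pt "0.92 -0.68 0 -0.066 25" --pt "0.92 -0.68 0 -0.066 25"

```text
time_s: 12.93
tcp_pos: [0.4928, -0.2398, 0.1799]
ee_rot: [[0.63, -0.776, -0.002], [-0.776, -0.63, 0.001], [-0.002, 0.001, -1.0]]
wrist_force: [-0.4, 0.5, -3.7]
gripper_width: 0.376
gripper_force: 29.9
```

```bash
python3 st.py; python3 - <<'E'
from h import *
c=cap('wrist');np.save('w7.npy',c,allow_pickle=True);s=cap('scene')
cv2.imwrite('pics/w7.png',np.hstack([c['bgr'][:320],cv2.resize(s['bgr'][130:280,330:440],(240,320))]))
E
```

```text
12.9333 [ 0.4928 -0.2398  0.1799] ytool 39.06 [ -9.   17.6 -15.3  -0.  -57.2  48.1] [-0.40708298  0.48741814 -3.68457072] 32.69931389251812 29.94450412457809
```

View pics/w7.png

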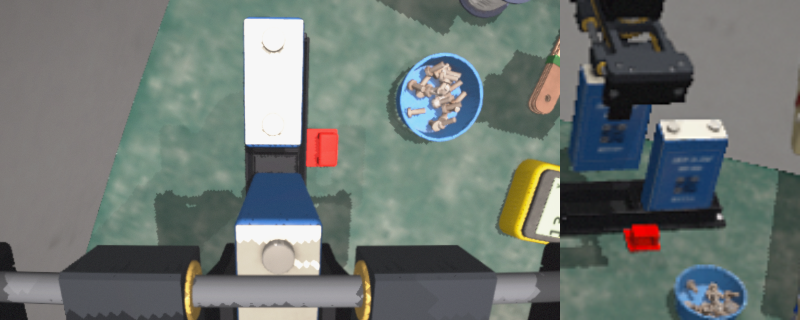

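```bash
python3 - <<'E'
from h import *
c=np.load('w7.npy',allow_pickle=True).item()
m=cv2.inRange(c['hsv'],np.array((0,0,195)),np.array((180,40,255)));z=np.zeros_like(m); z[5:160,225:320]=m[5:160,225:320]
z=cv2.morphologyEx(z,cv2.MORPH_CLOSE,np.ones((9,9)))
k=max(cv2.findContours(z,cv2.RETR_EXTERNAL,cv2.CHAIN_APPROX_NONE)[0],key=cv2.contourArea)
q=cv2.approxPolyDP(k,8,True)[:,0]; print(q.tolist())
p=k[:,0]
for v in (25,60,100,138): a=p[p[:,1]==v][:,0]; print(v,a.min(),a.max())
for zz in (.118,.124,.130):
    P=plane(c,q,zz); print(zz,P[:,:2].mean(0).round(4),[round(float(np.linalg.norm(P[i]-P[i-1])),4) for i in range(len(P))])
P=plane(c,q,.124); d=P[:,:2]-[.521,-.2738]; y=np.array([-.628,.778]);x=np.array([.778,.628]); print((d@x).round(4),(d@y).round(4))
E
```

```text
[[245, 19], [245, 142], [298, 144], [302, 20]]
25 244 302
60 245 302
100 245 301
138 245 300
0.118 [ 0.5508 -0.3084] [0.0312, 0.0671, 0.031, 0.0677]
0.124 [ 0.5504 -0.3081] [0.0303, 0.0651, 0.0301, 0.0658]
0.13 [ 0.55   -0.3077] [0.0294, 0.0632, 0.0292, 0.0638]
[ 0.016   0.017  -0.0131 -0.0143] [-0.0781 -0.0129 -0.0119 -0.0776]
```

Far cell's top is level: equal edge widths, z ≈ 0.12, offset about 2 mm from the nominal pocket centre. It's home. Lowering the second cell.

Call:
servo_tool --pt "0 0 -0.3 0 25" --pt "0 0 -0.7 0 25" --pt "0 0 -1.1 0 25" --pt "0 0 -1.5 0 25" --pt "0 0 -1.7 0 25"

```text
time_s: 13.45
tcp_pos: [0.4925, -0.2396, 0.1279]
ee_rot: [[0.63, -0.776, -0.003], [-0.776, -0.63, 0.001], [-0.003, 0.002, -1.0]]
wrist_force: [-0.3, 0.2, -3.6]
gripper_width: 0.377
gripper_force: 29.9
```

Call:
servo_tool --pt "0 0 -0.15 0 25" --pt "0 0 -0.3 0 25" --pt "0 0 -0.45 0 25" --pt "0 0 -0.6 0 25" --pt "0 0 -0.75 0 25"

```text
time_s: 13.87
tcp_pos: [0.4942, -0.2404, 0.1072]
ee_rot: [[0.63, -0.776, 0.001], [-0.776, -0.63, -0.0], [0.001, -0.001, -1.0]]
wrist_force: [0.8, 0.6, -3.9]
gripper_width: 0.381
gripper_force: 29.9
```

Call:
servo_tool --pt "0 0 -0.06 0 25" --pt "0 0 -0.12 0 25" --pt "0 0 -0.18 0 25" --pt "0 0 -0.22 0 25" --pt "0 0 -0.22 0 25"

```text
time_s: 14.28
tcp_pos: [0.4942, -0.2403, 0.1008]
ee_rot: [[0.63, -0.776, 0.0], [-0.776, -0.63, -0.0], [0.0, -0.0, -1.0]]
wrist_force: [0.2, 0.6, -3.2]
gripper_width: 0.377
gripper_force: 29.9
```

Call:
servo_tool --pt "0 0 -0.03 0 25" --pt "0 0 -0.06 0 25" --pt "0 0 -0.06 0 25" --pt "0 0 -0.06 0 35" --pt "0 0 -0.06 0 50"

```text
time_s: 14.7
tcp_pos: [0.4948, -0.2405, 0.0997]
ee_rot: [[0.631, -0.776, 0.002], [-0.776, -0.631, -0.001], [0.002, -0.001, -1.0]]
wrist_force: [0.3, -0.1, -0.6]
gripper_width: 0.426
gripper_force: 0.0
```

Call:
servo_tool --pt "0 0 0 0 60" --pt "0 0 0 0 60" --pt "0 0 0.2 0 60" --pt "0 0 1 0 60" --pt "0 0 2 0 60"

```text
time_s: 15.12
tcp_pos: [0.4924, -0.24, 0.1576]
ee_rot: [[0.63, -0.776, -0.006], [-0.777, -0.63, 0.001], [-0.005, 0.004, -1.0]]
wrist_force: [0.4, -0.4, 0.9]
gripper_width: 0.676
gripper_force: 0.0
```

```bash
python3 st.py
```

```text
15.1167 [ 0.4924 -0.24    0.1576] ytool 39.06 [ -9.   19.  -16.9  -0.  -54.4  48.1] [ 0.38997399 -0.44415205  0.86592545] 58.82935543346733 0.0
```

Both released. Backing off to view both tops on the way to the carrier.

Call:
servo_tool --pt "0 0 1 0 87" --pt "-0.4 0.6 2 0 87" --pt "-1 1.6 2.8 0 87" --pt "-1.6 2.6 3.5 0 87" --pt "-2.1 3.5 4 0 87"

```text
time_s: 15.53
tcp_pos: [0.4304, -0.1345, 0.2814]
ee_rot: [[0.63, -0.777, 0.003], [-0.777, -0.63, -0.0], [0.002, -0.002, -1.0]]
wrist_force: [-0.4, 2.1, -0.3]
gripper_width: 0.959
gripper_force: 0.0
```

Call:
servo_tool --pt "-0.5 1 0.5 0 87" --pt "-1 2 1 0 87" --pt "-1 2 1 0 87" --pt "-1 2 1 0 87" --pt "-1 2 1 0 87"

```text
time_s: 15.95
tcp_pos: [0.4009, -0.0753, 0.309]
ee_rot: [[0.631, -0.776, 0.0], [-0.776, -0.631, 0.0], [0.0, -0.0, -1.0]]
wrist_force: [-0.1, -0.8, 0.8]
gripper_width: 0.996
gripper_force: 0.0
```

```bash
python3 st.py; cat > tops.py <<'E'
from h import *
import sys
c=cap('wrist',sys.argv[1]+'.png');np.save(sys.argv[1]+'.npy',c,allow_pickle=True)
y=np.array([-.628,.778]);x=np.array([.778,.628]);B=np.array([.521,-.2738])
# predicted image of tops -> local whites
def proj(P): 
    T=np.linalg.inv(c['T']); rv=cv2.Rodrigues(T[:3,:3])[0]; return cv2.projectPoints(np.array([P],float),rv,T[:3,3],c['K'],c['D'])[0].ravel()
m=cv2.inRange(c['hsv'],np.array((0,0,185)),np.array((180,45,255))); m=cv2.morphologyEx(m,cv2.MORPH_CLOSE,np.ones((7,7)))
for sg in (1,-1):
    u=proj(np.r_[B+sg*.043*y,.124]); print('pred',u.round())
    n,l,st,ce=cv2.connectedComponentsWithStats(m); 
    if not(0<=u[0]<560 and 0<=u[1]<420): continue
    j=min((j for j in range(1,n) if st[j,4]>300),key=lambda j:np.hypot(*(ce[j]-u)))
    k=max(cv2.findContours((l==j).astype(np.uint8),cv2.RETR_EXTERNAL,cv2.CHAIN_APPROX_NONE)[0],key=cv2.contourArea)
    R=cv2.minAreaRect(k); P=plane(c,np.r_[[R[0]],cv2.boxPoints(R)],.124); d=P[0,:2]-B; e=[P[2]-P[1],P[3]-P[2]];L=[np.linalg.norm(v) for v in e];w=e[int(np.argmax(L))]
    print('px',np.round(R[0]),'base xy',round(d@x,4),round(d@y,4),'size',np.sort(L).round(4),'ang',round(np.degrees(np.arctan2(w[1],w[0]))%180,1))
E
python3 tops.py w8
```

```text
15.95 [ 0.4009 -0.0753  0.309 ] ytool 39.110000000000014 [ 12.4  -2.8 -20.2  -0.  -72.5  26.7] [-0.06404077 -0.84644047  0.83943249] 86.62562887641224 0.0
pred [313. -18.]
pred [ 315. -122.]
```

View pics/w8.png

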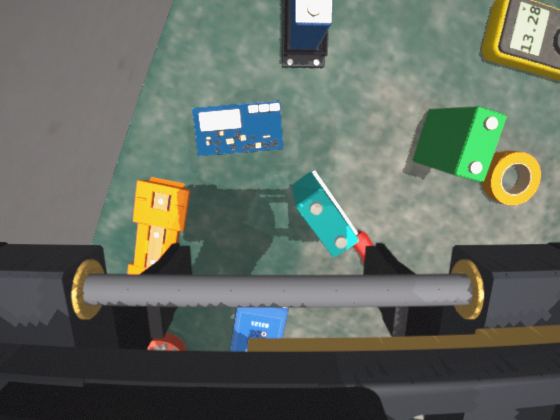

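w8 shows the near cell (313,10) at the top edge, board (238,128), and carrier (158,215). The tops are mostly out of frame, so I'll check those from the fixed cameras. Now to the carrier.

Call:
servo_tool --pt "0.4 1.1 -0.5 -0.05 87" --pt "0.9 2.3 -1 -0.1 87" --pt "1.3 3.5 -1.6 -0.15 87" --pt "1.75 4.7 -2.2 -0.2 87" --pt "2.18 5.85 -2.8 -0.213 87"

```text
time_s: 16.42
tcp_pos: [0.467, 0.1001, 0.2233]
ee_rot: [[0.448, -0.894, -0.001], [-0.894, -0.448, -0.001], [0.0, 0.002, -1.0]]
wrist_force: [0.3, -0.9, 0.8]
gripper_width: 0.998
gripper_force: 0.0
```

Call:
servo_tool --pt "0 0 -0.9 0 87" --pt "0 0 -2 0 87" --pt "0 0 -3 0 87" --pt "0 0 -4 0 87" --pt "0 0 -4.5 0 87"

```text
time_s: 16.83
tcp_pos: [0.4643, 0.0973, 0.0854]
ee_rot: [[0.449, -0.893, -0.008], [-0.893, -0.449, -0.004], [0.0, 0.009, -1.0]]
wrist_force: [0.2, 0.2, 0.5]
gripper_width: 1.0
gripper_force: 0.0
```

```bash
python3 st.py; python3 - <<'E'
from h import *
t=cap('top');s=cap('scene')
cv2.imwrite('pics/st3.png',np.hstack([cv2.resize(t['bgr'][120:230,150:420],(540,330)),cv2.resize(s['bgr'][130:240,330:425],(250,330))]))
y=np.array([-.628,.778]);x=np.array([.778,.628]);B=np.array([.521,-.2738])
for nm,c,roi in (('top',t,(300,120,400,190)),('scene',s,(330,150,425,230))):
    x0,y0,x1,y1=roi
    m=cv2.inRange(c['hsv'],np.array((0,0,165)),np.array((180,60,255)));z=np.zeros_like(m); z[y0:y1,x0:x1]=m[y0:y1,x0:x1]; z=cv2.morphologyEx(z,cv2.MORPH_CLOSE,np.ones((5,5)))
    for k in cv2.findContours(z,cv2.RETR_EXTERNAL,cv2.CHAIN_APPROX_NONE)[0]:
        if cv2.contourArea(k)>60:
            R=cv2.minAreaRect(k);P=plane(c,np.r_[[R[0]],cv2.boxPoints(R)],.124);d=P[0,:2]-B;e=[P[2]-P[1],P[3]-P[2]];L=[np.linalg.norm(v) for v in e];w=e[int(np.argmax(L))]
            print(nm,np.round(R[0]),'base xy',round(d@x,4),round(d@y,4),np.sort(L).round(3),round(np.degrees(np.arctan2(w[1],w[0]))%180,1))
E
```

```text
16.8333 [0.4643 0.0973 0.0854] ytool 26.689999999999998 [ 31.5  18.3 -31.5  -0.1 -40.7  -4.8] [0.18037184 0.19183582 0.49562516] 86.99310756596088 0.0
top [347. 166.] base xy 0.0004 0.0423 [0.033 0.068] 128.9
top [374. 144.] base xy 0.0018 -0.0466 [0.033 0.067] 129.2
scene [352. 192.] base xy -0.0009 0.041 [0.031 0.07 ] 125.5
scene [391. 190.] base xy 0.0006 -0.0474 [0.032 0.069] 125.7
```

View pics/st3.png

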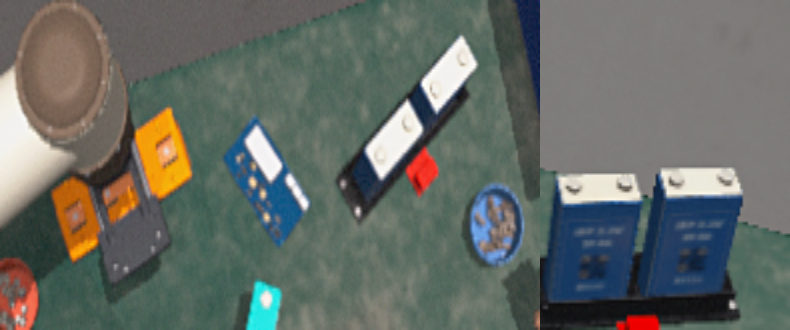

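Both cells are in, but the far cell's edges look slightly slanted in the scene crop (left edge (646,298)→(662,178)). I'll measure the tilt of each cell's right front edge before going on.

```bash
python3 - <<'E'
from h import *
s=cap('scene',"s4.png")
B=np.array([.521,-.2738,0]);y=np.array([-.628,.778,0]);x=np.array([.778,.628,0])
hsv=s['hsv']
m=cv2.inRange(hsv,np.array((100,90,30)),np.array((125,255,255)))
for nm,cy,(u0,u1) in (('near',.0425,(328,368)),('far',-.045,(368,410))):
    fr=[];fl=[]
    for v in range(196,226,3):
        a=np.where(m[v,u0:u1])[0]
        if len(a)<5: continue
        # contiguous run
        fl.append((u0+a.min(),v)); fr.append((u0+a.max()+1,v))
    for lab,f,off,in_ in (('right-front',fr,-.0165,1),('left-back',fl,.0165,1)):
        o,d=ray(s,f); c0=B+off*x; P=o+d*(((c0-o)@x)/(d@x))[:,None]; Y=(P-B)@y
        k=np.polyfit(P[:,2],Y,1); print(nm,lab,'dy/dz',k[0].round(3),'y at z=.006',np.polyval(k,.006).round(4),f[0],f[-1],P[:,2].round(3)[[0,-1]])
cv2.imwrite('pics/s4c.png',cv2.resize(s['bgr'][165:245,325:425],None,fx=8,fy=7.5,interpolation=cv2.INTER_CUBIC))
E
```

```text
near right-front dy/dz 0.14 y at z=.006 -0.0053 (np.int64(368), 199) (np.int64(368), 223) [0.117 0.042]
near left-back dy/dz -0.022 y at z=.006 0.0756 (np.int64(335), 199) (np.int64(331), 223) [0.091 0.015]
far right-front dy/dz 0.011 y at z=.006 -0.0813 (np.int64(407), 196) (np.int64(400), 223) [0.121 0.037]
far left-back dy/dz 0.056 y at z=.006 -0.0153 (np.int64(373), 196) (np.int64(368), 223) [0.096 0.009]
```

View pics/s4c.png

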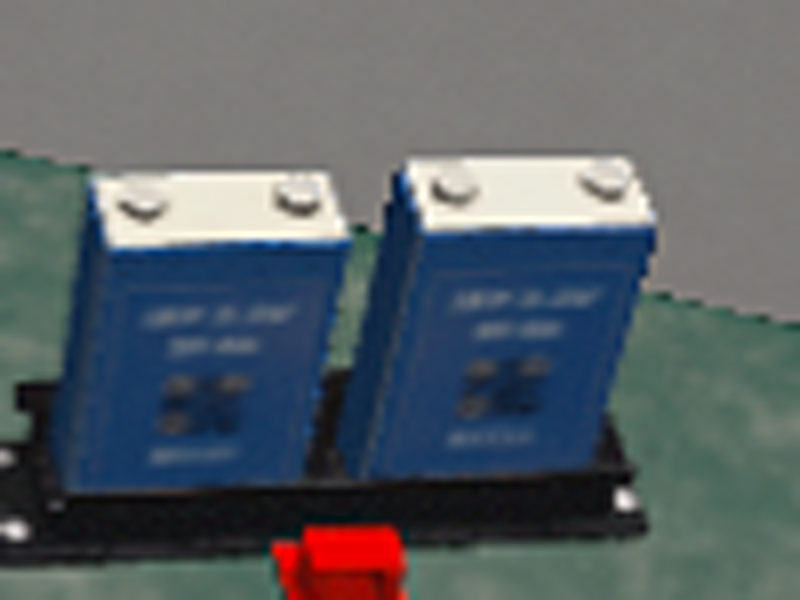

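The edges are parallel and the far cell's right edge is vertical (dy/dz 0.011). Both stand home. Carrier next.

Call:
servo_tool --pt "0 0.03 -0.6 0 87" --pt "0 0.03 -1.2 0 87" --pt "0 0.03 -1.7 0 87" --pt "0 0.03 -2 0 87" --pt "0 0.03 -2.1 0 87"

```text
time_s: 17.4
tcp_pos: [0.4666, 0.1002, 0.0267]
ee_rot: [[0.451, -0.892, -0.0], [-0.892, -0.451, -0.0], [0.0, 0.001, -1.0]]
wrist_force: [0.7, -0.2, 0.5]
gripper_width: 1.0
gripper_force: 0.0
```

Call:
servo_tool --pt "0 0 0 0 87" --pt "0 0 -0.05 0 80" --pt "0 0 -0.1 0 70" --pt "0 0 -0.1 0 60" --pt "0 0 -0.1 0 50"

```text
time_s: 17.82
tcp_pos: [0.4665, 0.1008, 0.0246]
ee_rot: [[0.452, -0.892, 0.001], [-0.892, -0.452, 0.001], [-0.0, -0.001, -1.0]]
wrist_force: [0.1, 0.7, -0.3]
gripper_width: 0.78
gripper_force: 0.0
```

```bash
python3 st.py
```

```text
17.8167 [0.4665 0.1008 0.0246] ytool 26.879999999999995 [ 31.8  24.3 -34.7   0.  -30.9  -4.9] [ 0.13081202  0.70665034 -0.30496432] 67.81668197425587 0.0
```

Call:
servo_tool --pt "0 0 -0.08 0 55" --pt "0 0 -0.08 0 40" --pt "0 0 -0.08 0 40" --pt "0 0 -0.08 0 40" --pt "0 0 -0.08 0 40"

```text
time_s: 18.23
tcp_pos: [0.4664, 0.1008, 0.0217]
ee_rot: [[0.452, -0.892, 0.0], [-0.892, -0.452, 0.0], [-0.0, -0.0, -1.0]]
wrist_force: [-0.5, 1.3, -1.3]
gripper_width: 0.59
gripper_force: 30.0
```

Call:
servo_tool --pt "0 0 0 0 40" --pt "0 0 0 0 40" --pt "0 0 0.1 0 40" --pt "0 0 0.4 0 40" --pt "0 0 0.9 0 40"

```text
time_s: 18.65
tcp_pos: [0.4649, 0.0999, 0.0482]
ee_rot: [[0.452, -0.892, -0.004], [-0.892, -0.452, -0.002], [0.0, 0.004, -1.0]]
wrist_force: [0.5, -0.6, -0.6]
gripper_width: 0.597
gripper_force: 30.0
```

Call:
servo_tool --pt "0 0 0.7 0 40" --pt "0 0 1.6 0 40" --pt "0 0 2.8 0 40" --pt "0 0 4.0 0 40" --pt "0 0 5 0 40"

```text
time_s: 19.07
tcp_pos: [0.466, 0.1004, 0.2019]
ee_rot: [[0.452, -0.892, 0.002], [-0.892, -0.452, 0.001], [0.0, -0.002, -1.0]]
wrist_force: [0.7, 0.6, -1.9]
gripper_width: 0.595
gripper_force: 30.0
```

```bash
python3 st.py
```

```text
19.0667 [0.466  0.1004 0.2019] ytool 26.879999999999995 [ 31.8   9.4 -23.    0.  -57.4  -4.9] [ 0.71808275  0.61065247 -1.88799715] 51.73200214227192 30.000177025794983
```

Call:
servo_tool --pt "0.05 -0.4 0 0.02 40" --pt "0.15 -1 0 0.05 40" --pt "0.3 -1.9 0 0.08 40" --pt "0.45 -3 0 0.11 40" --pt "0.6 -4.1 0 0.15 40"

```text
time_s: 19.48
tcp_pos: [0.4836, -0.0234, 0.1995]
ee_rot: [[0.583, -0.813, 0.0], [-0.813, -0.583, 0.0], [-0.0, -0.0, -1.0]]
wrist_force: [1.4, 0.4, -0.4]
gripper_width: 0.592
gripper_force: 30.0
```

Call:
servo_tool --pt "0.17 -1.1 0 0.03 40" --pt "0.33 -2.2 0 0.06 40" --pt "0.5 -3.3 0 0.061 40" --pt "0.67 -4.4 0 0.061 40" --pt "0.8 -5.4 0 0.061 40"

```text
time_s: 19.9
tcp_pos: [0.5077, -0.1862, 0.1993]
ee_rot: [[0.628, -0.778, -0.0], [-0.778, -0.628, 0.0], [-0.0, -0.0, -1.0]]
wrist_force: [0.8, 0.1, -1.6]
gripper_width: 0.595
gripper_force: 30.0
```

Call:
servo_tool --pt "0.15 -0.9 0 0 40" --pt "0.28 -1.6 0 0 40" --pt "0.38 -2.2 0 0 40" --pt "0.46 -2.7 0 0 40" --pt "0.48 -3.0 0 0 40"

```text
time_s: 20.32
tcp_pos: [0.5222, -0.2758, 0.1989]
ee_rot: [[0.628, -0.779, -0.0], [-0.779, -0.628, 0.0], [-0.0, 0.0, -1.0]]
wrist_force: [-0.4, -0.7, -1.0]
gripper_width: 0.591
gripper_force: 30.0
```

Call:
servo_tool --pt "0 0 0 0 40" --pt "0 0 0 0 40" --pt "0 0 0 0 40" --pt "0 0 0 0 40" --pt "0 0 0 0 40"

```text
time_s: 20.73
tcp_pos: [0.5226, -0.2735, 0.199]
ee_rot: [[0.63, -0.777, 0.0], [-0.777, -0.63, 0.0], [0.0, -0.0, -1.0]]
wrist_force: [-0.1, -0.3, -1.2]
gripper_width: 0.599
gripper_force: 30.0
```

```bash
python3 st.py; python3 - <<'E'
from h import *
s=cap('scene');w=cap('wrist');t=cap('top')
cv2.imwrite('pics/st5.png',np.vstack([np.hstack([cv2.resize(s['bgr'][110:260,290:440],(400,300)),cv2.resize(t['bgr'][110:210,290:420],(390,300))]),np.hstack([w['bgr'][:300],np.zeros((300,230,3),np.uint8)])]))
for n,c in (('s',s),('w',w),('t',t)): np.save(f'p5{n}.npy',c,allow_pickle=True)
E
```

```text
20.7333 [ 0.5226 -0.2735  0.199 ] ytool 39.02000000000001 [-11.9  20.4  -8.1  -0.  -61.5  50.9] [-0.09331586 -0.25028912 -1.21620407] 52.084355638619954 29.999781399965286
```

View pics/st5.png

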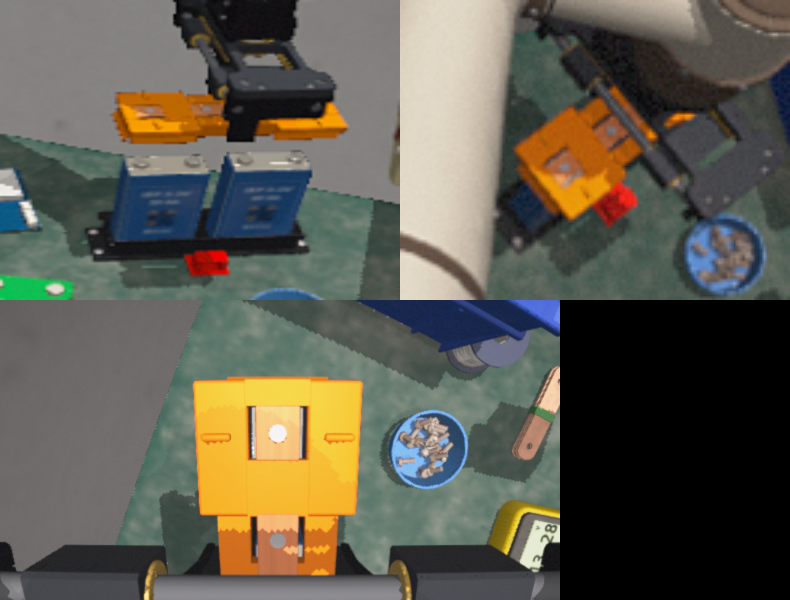

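The carrier hangs level over both cells. In the wrist view its far block spans (194..362, 80..215). I'll measure its offset in the grip numerically.

```bash
python3 - <<'E'
from h import *
L={n:np.load(f'p5{n}.npy',allow_pickle=True).item() for n in 'swt'}
B=np.array([.521,-.2738]);y=np.array([-.628,.778]);x=np.array([.778,.628]); zt=.199
c=L['w']; m=cv2.inRange(c['hsv'],np.array((8,110,90)),np.array((26,255,255))); z=np.zeros_like(m); z[60:290,180:380]=m[60:290,180:380]
k=max(cv2.findContours(z,cv2.RETR_EXTERNAL,cv2.CHAIN_APPROX_NONE)[0],key=cv2.contourArea)[:,0]
for u in (200,215,240,278,315,340,355):
    a=k[k[:,0]==u][:,1]; P=plane(c,[(u,a.min())],zt)[0,:2]-B; print('far edge',u,a.min(),'x',round(P@x,4),'y',round(P@y,4))
for v in (90,120,150,180,205):
    a=k[k[:,1]==v][:,0]; P=plane(c,[(a.min(),v),(a.max()+1,v)],zt)[:,:2]-B; print('sides',v,a.min(),a.max(),(P@x).round(4),(P@x).mean().round(4),(P@y).round(4))
t=L['t']; m=cv2.inRange(t['hsv'],np.array((8,110,90)),np.array((26,255,255))); z=np.zeros_like(m); z[140:190,320:375]=m[140:190,320:375]
k=max(cv2.findContours(z,cv2.RETR_EXTERNAL,cv2.CHAIN_APPROX_NONE)[0],key=cv2.contourArea)[:,0]
P=plane(t,k,zt)[:,:2]-B; i=np.argsort(P@y)[-8:]; print('near end y', np.sort(P@y)[-8:].round(4)); print('x range near', (P@x).min().round(4),(P@x).max().round(4))
T=np.array([.5226,-.2735])-B; print('TCP base',T@x,T@y)
E
```

```text
far edge 200 80 x 0.0314 y -0.0862
far edge 215 80 x 0.0254 y -0.0862
far edge 240 77 x 0.0155 y -0.0873
far edge 278 77 x 0.0005 y -0.0872
far edge 315 77 x -0.0141 y -0.0873
far edge 340 80 x -0.0241 y -0.0863
far edge 355 80 x -0.0301 y -0.0864
sides 90 193 362 [ 0.0344 -0.0335] 0.0005 [-0.0824 -0.0826]
sides 120 195 360 [ 0.0341 -0.0333] 0.0004 [-0.0707 -0.0709]
sides 150 196 359 [ 0.0343 -0.0336] 0.0004 [-0.0585 -0.0587]
sides 180 198 357 [ 0.0341 -0.0334] 0.0003 [-0.046  -0.0462]
sides 205 199 356 [ 0.0343 -0.0337] 0.0003 [-0.0351 -0.0353]
near end y [0.0933 0.0933 0.0937 0.0937 0.094  0.0943 0.0944 0.0948]
x range near -0.0344 0.0358
TCP base 0.0014331999999999286 -0.0007713999999999848
```

Carrier is aligned with the row and within about 1.5 mm of the cells' middle. I'll nudge it and lower.

Call:
servo_tool --pt "0.05 -0.01 -0.2 0 40" --pt "0.05 -0.01 -0.6 0 40" --pt "0.05 -0.01 -1 0 40" --pt "0.05 -0.01 -1.25 0 40" --pt "0.05 -0.01 -1.4 0 40"

```text
time_s: 21.3
tcp_pos: [0.5235, -0.2744, 0.1551]
ee_rot: [[0.629, -0.778, -0.002], [-0.778, -0.629, 0.001], [-0.002, 0.001, -1.0]]
wrist_force: [0.4, 0.3, -1.5]
gripper_width: 0.597
gripper_force: 30.0
```

Call:
servo_tool --pt "0 0 -0.12 0 40" --pt "0 0 -0.24 0 40" --pt "0 0 -0.36 0 40" --pt "0 0 -0.48 0 40" --pt "0 0 -0.58 0 40"

```text
time_s: 21.72
tcp_pos: [0.5242, -0.2747, 0.1392]
ee_rot: [[0.629, -0.778, 0.0], [-0.778, -0.629, -0.0], [0.0, -0.0, -1.0]]
wrist_force: [-0.6, 0.6, -1.2]
gripper_width: 0.593
gripper_force: 30.0
```

Call:
servo_tool --pt "0 0 -0.05 0 40" --pt "0 0 -0.1 0 40" --pt "0 0 -0.15 0 40" --pt "0 0 -0.2 0 40" --pt "0 0 -0.23 0 40"

```text
time_s: 22.13
tcp_pos: [0.5241, -0.2747, 0.1323]
ee_rot: [[0.629, -0.778, 0.0], [-0.778, -0.629, -0.0], [0.0, -0.0, -1.0]]
wrist_force: [0.8, 1.6, -1.5]
gripper_width: 0.595
gripper_force: 30.0
```

Call:
servo_tool --pt "0 0 -0.03 0 40" --pt "0 0 -0.05 0 40" --pt "0 0 -0.05 0 40" --pt "0 0 -0.05 0 55" --pt "0 0 -0.05 0 65"

```text
time_s: 22.55
tcp_pos: [0.5244, -0.2747, 0.131]
ee_rot: [[0.629, -0.778, 0.001], [-0.778, -0.629, -0.0], [0.001, -0.001, -1.0]]
wrist_force: [-0.3, 0.2, 0.5]
gripper_width: 0.649
gripper_force: 0.0
```

Call:
servo_tool --pt "0 0 -0.05 0 75" --pt "0 0 -0.05 0 75" --pt "0 0 0.2 0 80" --pt "0 0 1 0 87" --pt "0 0 2 0 87"

```text
time_s: 22.97
tcp_pos: [0.5227, -0.2743, 0.1896]
ee_rot: [[0.629, -0.778, -0.005], [-0.778, -0.629, 0.002], [-0.005, 0.003, -1.0]]
wrist_force: [0.9, -0.8, 0.3]
gripper_width: 0.965
gripper_force: 0.0
```

Call:
servo_tool --pt "-0.2 0.5 0.6 0 87" --pt "-0.6 1.2 1.2 0 87" --pt "-1.2 2.2 1.6 0 87" --pt "-1.8 3.2 1.8 0 87" --pt "-2.3 4 1.8 0 87"

```text
time_s: 23.38
tcp_pos: [0.4548, -0.1536, 0.2471]
ee_rot: [[0.629, -0.778, 0.004], [-0.778, -0.629, -0.0], [0.003, -0.003, -1.0]]
wrist_force: [1.0, 1.0, 0.4]
gripper_width: 1.0
gripper_force: 0.0
```

```bash
python3 st.py; cat > car.py <<'E'
from h import *
import sys
s=cap('scene');t=cap('top')
B=np.array([.521,-.2738]);y=np.array([-.628,.778]);x=np.array([.778,.628])
for nm,c,roi in (('top',t,(300,110,410,195)),('scene',s,(315,150,430,230))):
    x0,y0,x1,y1=roi; m=cv2.inRange(c['hsv'],np.array((8,110,90)),np.array((26,255,255))); z=np.zeros_like(m); z[y0:y1,x0:x1]=m[y0:y1,x0:x1]; z=cv2.morphologyEx(z,cv2.MORPH_CLOSE,np.ones((5,5)))
    k=max(cv2.findContours(z,cv2.RETR_EXTERNAL,cv2.CHAIN_APPROX_NONE)[0],key=cv2.contourArea);R=cv2.minAreaRect(k)
    for zt in (.125,.132):
        P=plane(c,np.r_[[R[0]],cv2.boxPoints(R)],zt);d=P[0,:2]-B;e=[P[2]-P[1],P[3]-P[2]];L=[np.linalg.norm(v) for v in e];w=e[int(np.argmax(L))]
        print(nm,zt,np.round(R[0]),'base xy',round(d@x,4),round(d@y,4),np.sort(L).round(3),round(np.degrees(np.arctan2(w[1],w[0]))%180,1))
    if nm=='top': U=R[0]
    else: print('tri',tri((t,U),(s,R[0])))
E
python3 car.py
```

```text
23.3833 [ 0.4548 -0.1536  0.2471] ytool 38.96000000000001 [  0.8   7.3 -18.6   0.  -63.8  38.2] [0.96575116 1.01724933 0.44619084] 86.97614675953562 0.0
top 0.125 [360. 156.] base xy 0.001 0.0002 [0.07  0.185] 130.1
top 0.132 [360. 156.] base xy 0.0006 0.0023 [0.069 0.184] 130.1
scene 0.125 [372. 191.] base xy -0.0009 -0.0028 [0.091 0.198] 129.3
scene 0.132 [372. 191.] base xy -0.0089 0.0002 [0.09  0.196] 129.3
tri [ 0.52295378 -0.27476578  0.12314427]
```

Carrier is seated: tri centre z ≈ 0.123 mid-body, within 2–3 mm of centre, and the release height implies a 0.109 origin. I'll check the teal cell's clearance, then turn towards the board.

```bash
python3 - <<'E'
from h import *
t=cap('top')
for k in blobs(t,(82,100,80),(97,255,255),80):
    R=cv2.minAreaRect(k); print('teal',np.round(R[0]),plane(t,np.r_[[R[0]],cv2.boxPoints(R)],.12)[:,:2].round(3).tolist())
for k in blobs(t,(98,120,60),(118,255,255),150):
    R=cv2.minAreaRect(k); P=plane(t,np.r_[[R[0]],cv2.boxPoints(R)],.0056)
    if .4<P[0,0]<.55 and -.15<P[0,1]<0: print('board',P[:,:2].round(4).tolist())
E
```

```text
teal [280. 228.] [[0.341, -0.082], [0.311, -0.057], [0.38, -0.075], [0.371, -0.108], [0.302, -0.09]]
board [[0.4774, -0.0901], [0.4964, -0.0309], [0.5385, -0.074], [0.4584, -0.1493], [0.417, -0.1061]]
```

Call:
servo_tool --pt "0.1 0.4 0.1 0.11 87" --pt "0.25 0.8 0.1 0.23 87" --pt "0.4 1.2 0.1 0.35 87" --pt "0.6 1.7 0.1 0.47 87" --pt "0.79 2.2 0.1 0.59 87"

```text
time_s: 23.95
tcp_pos: [0.4798, -0.0888, 0.248]
ee_rot: [[0.956, -0.292, 0.0], [-0.292, -0.956, -0.0], [0.0, 0.0, -1.0]]
wrist_force: [-0.2, -0.3, -0.4]
gripper_width: 1.002
gripper_force: 0.0
```

Call:
servo_tool --pt "0 0 0 0.12 87" --pt "0 0 0 0.24 87" --pt "0 0 0 0.36 87" --pt "0 0 0 0.48 87" --pt "0 0 0 0.6 87"

```text
time_s: 24.37
tcp_pos: [0.4796, -0.0893, 0.2479]
ee_rot: [[0.954, 0.3, 0.0], [0.3, -0.954, -0.0], [-0.0, 0.0, -1.0]]
wrist_force: [-0.1, 0.3, -0.5]
gripper_width: 1.003
gripper_force: 0.0
```

Call:
servo_tool --pt "0 0 0 0.12 87" --pt "0 0 0 0.24 87" --pt "0 0 0 0.36 87" --pt "0 0 0 0.458 87" --pt "0 0 0 0.458 87"

```text
time_s: 24.78
tcp_pos: [0.4795, -0.0893, 0.2479]
ee_rot: [[0.726, 0.687, 0.0], [0.687, -0.726, -0.0], [-0.0, 0.0, -1.0]]
wrist_force: [0.4, -0.2, 0.4]
gripper_width: 0.998
gripper_force: 0.0
```

```bash
python3 st.py; python3 - <<'E'
from h import *
s=r.sense(); print(np.array(s['ee_rot']).round(3).tolist())
E
```

```text
24.7833 [ 0.4795 -0.0893  0.2479] ytool 133.43 [  8.6   8.2 -17.4   0.  -64.4 124.8] [ 0.41029897 -0.24170792  0.37714894] 86.83299703292954 0.0
[[0.726, 0.687, 0.0], [0.687, -0.726, -0.0], [-0.0, 0.0, -1.0]]
```

Call:
servo_tool --pt "-0.02 0.08 -0.7 0 87" --pt "-0.02 0.08 -1.7 0 87" --pt "-0.02 0.08 -2.7 0 87" --pt "-0.02 0.08 -3.7 0 87" --pt "-0.02 0.08 -4.7 0 87"

```text
time_s: 25.2
tcp_pos: [0.4788, -0.0867, 0.1059]
ee_rot: [[0.729, 0.684, 0.001], [0.684, -0.729, -0.0], [0.001, 0.001, -1.0]]
wrist_force: [-0.0, 0.3, -0.0]
gripper_width: 1.0
gripper_force: 0.0
```

Call:
servo_tool --pt "0 0 -0.9 0 87" --pt "0 0 -1.7 0 87" --pt "0 0 -2.2 0 85" --pt "0 0 -2.55 0 80" --pt "0 0 -2.7 0 75"

```text
time_s: 25.62
tcp_pos: [0.4778, -0.0868, 0.024]
ee_rot: [[0.729, 0.685, -0.003], [0.685, -0.729, -0.001], [-0.003, -0.002, -1.0]]
wrist_force: [-0.2, -0.4, 1.3]
gripper_width: 0.912
gripper_force: 0.0
```

Call:
servo_tool --pt "0 0 -0.05 0 75" --pt "0 0 -0.1 0 75" --pt "0 0 -0.14 0 75" --pt "0 0 -0.14 0 75" --pt "0 0 -0.14 0 75"

```text
time_s: 26.03
tcp_pos: [0.4787, -0.0862, 0.0223]
ee_rot: [[0.727, 0.687, 0.001], [0.687, -0.727, 0.0], [0.001, 0.001, -1.0]]
wrist_force: [-0.2, -0.4, 0.7]
gripper_width: 0.866
gripper_force: 0.0
```

```bash
python3 st.py
```

```text
26.0333 [ 0.4787 -0.0862  0.0223] ytool 133.37 [  9.   25.1 -33.6   0.  -31.2 124.4] [-0.20285756 -0.3746053   0.67178641] 75.31953070425081 0.0
```

Call:
servo_tool --pt "0 0 -0.04 0 75" --pt "0 0 -0.08 0 75" --pt "0 0 -0.12 0 75" --pt "0 0 -0.12 0 75" --pt "0 0 -0.12 0 75"

```text
time_s: 26.45
tcp_pos: [0.4781, -0.0863, 0.018]
ee_rot: [[0.727, 0.687, -0.0], [0.687, -0.727, -0.0], [-0.0, -0.0, -1.0]]
wrist_force: [-0.5, 1.0, 0.3]
gripper_width: 0.865
gripper_force: 0.0
```

Call:
servo_tool --pt "0 0 0 0 66" --pt "0 0 0 0 60" --pt "0 0 0 0 50" --pt "0 0 0 0 50" --pt "0 0 0 0 50"

```text
time_s: 26.87
tcp_pos: [0.4783, -0.0863, 0.0181]
ee_rot: [[0.727, 0.687, 0.0], [0.687, -0.727, -0.0], [0.0, 0.0, -1.0]]
wrist_force: [-0.7, 0.0, -0.3]
gripper_width: 0.669
gripper_force: 30.0
```

```bash
python3 st.py
```

```text
26.8667 [ 0.4783 -0.0863  0.0181] ytool 133.39 [  9.   25.5 -33.8   0.  -30.7 124.4] [-0.65648962  0.00863922 -0.32437928] 58.22204900168536 29.998264610767365
```

Call:
servo_tool --pt "0 0 0 0 50" --pt "0 0 0.05 0 50" --pt "0 0 0.15 0 50" --pt "0 0 0.3 0 50" --pt "0 0 0.5 0 50"

```text
time_s: 27.28
tcp_pos: [0.4779, -0.0863, 0.0333]
ee_rot: [[0.727, 0.687, -0.001], [0.687, -0.727, -0.0], [-0.001, -0.001, -1.0]]
wrist_force: [0.2, 0.1, -0.5]
gripper_width: 0.669
gripper_force: 30.0
```

Call:
servo_tool --pt "0 0 0.5 0 50" --pt "0 0 1.2 0 50" --pt "0 0 2 0 50" --pt "0 0 2.8 0 50" --pt "0 0 3.3 0 50"

```text
time_s: 27.7
tcp_pos: [0.4791, -0.0862, 0.1352]
ee_rot: [[0.726, 0.687, 0.004], [0.687, -0.726, 0.0], [0.003, 0.003, -1.0]]
wrist_force: [0.5, -0.5, -1.4]
gripper_width: 0.67
gripper_force: 30.0
```

Call:
servo_tool --pt "0 0 0.6 0 50" --pt "0 0 1.4 0 50" --pt "0 0 2.2 0 50" --pt "0 0 2.6 0 50" --pt "0 0 2.7 0 50"

```text
time_s: 28.12
tcp_pos: [0.4794, -0.0862, 0.2165]
ee_rot: [[0.726, 0.687, 0.006], [0.687, -0.727, 0.0], [0.005, 0.004, -1.0]]
wrist_force: [1.0, -0.3, -0.4]
gripper_width: 0.672
gripper_force: 30.0
```

```bash
python3 st.py; python3 - <<'E'
from h import *
w=cap('wrist');t=cap('top');s=cap('scene')
for n,c in (('s',s),('w',w),('t',t)): np.save(f'p6{n}.npy',c,allow_pickle=True)
for nm,c in (('w',w),('t',t),('s',s)):
    for k in blobs(c,(98,110,50),(122,255,255),150):
        R=cv2.minAreaRect(k); P=plane(c,np.r_[[R[0]],cv2.boxPoints(R)],.19); e=[P[2]-P[1],P[3]-P[2]];L=[np.linalg.norm(v) for v in e]; l=e[int(np.argmax(L))]
        if np.hypot(*(P[0,:2]-[.48,-.09]))<.12: print(nm,np.round(R[0]),P[0].round(4),np.sort(L).round(4),round(np.degrees(np.arctan2(l[1],l[0]))%180,1))
E
```

```text
28.1167 [ 0.4794 -0.0862  0.2165] ytool 133.4 [  9.    9.5 -20.6   0.  -59.5 124.4] [ 1.0032372  -0.33014071 -0.36110543] 58.42156144388626 29.99798744916916
w [272. 322.] [ 0.448  -0.1123  0.19  ] [0.0187 0.0426] 133.4
w [226. 322.] [ 0.4303 -0.0935  0.19  ] [0.0071 0.0188] 44.6
w [383. 268.] [ 0.513  -0.1327  0.19  ] [0.0064 0.0179] 128.6
w [276. 217.] [ 0.4942 -0.0717  0.19  ] [0.061  0.0645] 133.4
t [295. 180.] [ 0.4464 -0.1123  0.19  ] [0.0319 0.0482] 136.5
s [293. 145.] [ 0.4887 -0.0868  0.19  ] [0.0709 0.1112] 34.0
```

```bash
python3 - <<'E'
from h import *
c=np.load('p6w.npy',allow_pickle=True).item()
T=np.array([.4794,-.0862]);X=np.array([.687,-.727]);Y=np.array([.727,.687]); zb=.2165-.0181+.006
m=cv2.inRange(c['hsv'],np.array((98,110,50)),np.array((122,255,255))); 
k=cv2.findContours(m,cv2.RETR_EXTERNAL,cv2.CHAIN_APPROX_NONE)[0]; k=[q for q in k if cv2.pointPolygonTest(q,(276.,190.),True)>-40]; k=max(k,key=cv2.contourArea)[:,0]
print(k.min(0),k.max(0))
for u in range(k[:,0].min()+8,k[:,0].max()-4,20):
    v=k[k[:,0]==u][:,1].min(); P=plane(c,[(u,v)],zb)[0,:2]-T; print('far',u,v,'bx',round(P@X,4),'by',round(P@Y,4))
for v in range(k[:,1].min()+8,k[:,1].max(),12):
    a=k[k[:,1]==v][:,0]; P=plane(c,[(a.min(),v),(a.max()+1,v)],zb)[:,:2]-T; print('side',v,a.min(),a.max(),(P@X).round(4),(P@Y).round(4))
E
```

```text
[211 160] [342 274]
far 219 161 bx -0.0264 by 0.051
far 239 161 bx -0.0173 by 0.051
far 259 161 bx -0.0083 by 0.051
far 279 161 bx 0.0007 by 0.051
far 299 161 bx 0.0097 by 0.051
far 319 161 bx 0.0187 by 0.051
side 168 211 342 [-0.0302  0.0298] [0.0479 0.0479]
side 180 212 341 [-0.0299  0.0296] [0.0423 0.0424]
side 192 213 340 [-0.0297  0.0294] [0.0368 0.0368]
side 204 213 340 [-0.03    0.0296] [0.0311 0.0311]
side 216 214 339 [-0.0298  0.0294] [0.0253 0.0253]
side 228 215 339 [-0.0296  0.0297] [0.0194 0.0194]
side 240 215 338 [-0.0298  0.0295] [0.0134 0.0134]
side 252 217 337 [-0.0291  0.0293] [0.0072 0.0072]
side 264 218 337 [-0.0289  0.0297] [0.001  0.0009]
```

Board is level, held 4 mm off its middle as planned. Carrying it to the carrier with the −94.4° turn.

Call:
servo_tool --pt "0.05 -0.2 0 -0.04 50" --pt "0.15 -0.5 0 -0.12 50" --pt "0.25 -0.9 0 -0.22 50" --pt "0.35 -1.4 0 -0.32 50" --pt "0.45 -1.9 0 -0.42 50"

```text
time_s: 28.68
tcp_pos: [0.4909, -0.1436, 0.2113]
ee_rot: [[0.945, 0.327, -0.004], [0.327, -0.945, 0.0], [-0.003, -0.002, -1.0]]
wrist_force: [-0.2, 0.0, -0.5]
gripper_width: 0.671
gripper_force: 30.0
```

Call:
servo_tool --pt "0.1 -0.5 0 -0.1 50" --pt "0.22 -1 0 -0.2 50" --pt "0.34 -1.5 0 -0.3 50" --pt "0.46 -2 0 -0.4 50" --pt "0.58 -2.4 0 -0.5 50"

```text
time_s: 29.1
tcp_pos: [0.5083, -0.216, 0.2111]
ee_rot: [[0.986, -0.168, -0.004], [-0.168, -0.986, 0.001], [-0.004, -0.0, -1.0]]
wrist_force: [-0.4, 1.0, -1.1]
gripper_width: 0.674
gripper_force: 30.0
```

Call:
servo_tool --pt "0.1 -0.5 0 -0.1 50" --pt "0.2 -1 0 -0.2 50" --pt "0.3 -1.4 0 -0.3 50" --pt "0.4 -1.7 0 -0.4 50" --pt "0.46 -1.9 0 -0.5 50"

```text
time_s: 29.52
tcp_pos: [0.5222, -0.2729, 0.2108]
ee_rot: [[0.785, -0.62, -0.004], [-0.62, -0.785, 0.001], [-0.004, 0.002, -1.0]]
wrist_force: [-0.4, -0.4, -1.3]
gripper_width: 0.675
gripper_force: 30.0
```

Call:
servo_tool --pt "0.04 -0.18 0 -0.1 50" --pt "0.04 -0.18 0 -0.18 50" --pt "0.04 -0.18 0 -0.228 50" --pt "0.04 -0.18 0 -0.228 50" --pt "0.04 -0.18 0 -0.228 50"

```text
time_s: 29.93
tcp_pos: [0.5234, -0.2774, 0.2115]
ee_rot: [[0.63, -0.777, -0.003], [-0.777, -0.63, 0.001], [-0.003, 0.002, -1.0]]
wrist_force: [-0.3, 0.3, -0.9]
gripper_width: 0.672
gripper_force: 30.0
```

```bash
python3 st.py; cat > brd.py <<'E'
from h import *
import sys
z=float(sys.argv[1]); w=cap('wrist')
B=np.array([.521,-.2738]);y=np.array([-.628,.778]);x=np.array([.778,.628])
def con(lo,hi,pt,r0):
    m=cv2.inRange(w['hsv'],np.array(lo),np.array(hi)); 
    q=[k for k in cv2.findContours(m,cv2.RETR_EXTERNAL,cv2.CHAIN_APPROX_NONE)[0] if cv2.contourArea(k)>r0 and 180<k[:,0,0].mean()<380]
    return max(q,key=cv2.contourArea)[:,0]
for nm,lo,hi,zz in (('board',(98,110,50),(122,255,255),z),('carrier',(8,110,90),(26,255,255),.132)):
    k=con(lo,hi,None,150); v0=k[:,1].min(); us=k[k[:,1]<v0+4][:,0]; print(nm,k.min(0),k.max(0))
    for u in (us.min()+3,int(us.mean()),us.max()-3):
        v=k[k[:,0]==u][:,1].min();P=plane(w,[(u,v)],zz)[0,:2]-B; print(' far',u,v,round(P@x,4),round(P@y,4))
    for v in (v0+8,v0+16,v0+25):
        a=k[k[:,1]==v][:,0];P=plane(w,[(a.min(),v),(a.max()+1,v)],zz)[:,:2]-B; print(' side',v,a.min(),a.max(),(P@x).round(4),'mid',(P@x).mean().round(4))
np.save('pb.npy',w,allow_pickle=True)
E
python3 brd.py 0.2044
```

```text
29.9333 [ 0.5234 -0.2774  0.2115] ytool 39.03 [-12.3  20.2  -6.6  -0.  -63.4  51.3] [-0.30908218  0.26889052 -0.86056123] 58.491454687393286 29.99827891588211
board [211 161] [342 274]
 far 214 161 0.0265 -0.0566
 far 276 162 -0.0006 -0.0562
 far 339 161 -0.0281 -0.0568
 side 169 212 342 [ 0.0275 -0.03  ] mid -0.0013
 side 177 212 341 [ 0.0276 -0.0297] mid -0.001
 side 186 212 341 [ 0.0278 -0.0299] mid -0.0011
carrier [219  93] [328 160]
 far 224 96 0.0317 -0.088
 far 273 93 0.0014 -0.0898
 far 322 96 -0.0288 -0.0882
 side 101 219 328 [ 0.0349 -0.0333] mid 0.0008
 side 109 219 328 [ 0.0351 -0.0334] mid 0.0008
 side 118 220 327 [ 0.0346 -0.033 ] mid 0.0008
```

The carrier is level and seated (width 68 mm on the 0.132 plane). The board is within 2 mm of its centre. Lowering.

Call:
servo_tool --pt "0.03 0.02 -0.3 0 50" --pt "0.03 0.02 -0.7 0 50" --pt "0.03 0.02 -1.1 0 50" --pt "0.03 0.02 -1.4 0 50" --pt "0.03 0.02 -1.6 0 50"

```text
time_s: 30.4
tcp_pos: [0.5243, -0.2767, 0.1632]
ee_rot: [[0.629, -0.777, -0.003], [-0.777, -0.629, 0.001], [-0.002, 0.001, -1.0]]
wrist_force: [0.8, 1.1, -0.7]
gripper_width: 0.675
gripper_force: 30.0
```

Call:
servo_tool --pt "0 0 -0.08 0 50" --pt "0 0 -0.16 0 50" --pt "0 0 -0.24 0 50" --pt "0 0 -0.32 0 50" --pt "0 0 -0.36 0 50"

```text
time_s: 30.82
tcp_pos: [0.5251, -0.2771, 0.1544]
ee_rot: [[0.629, -0.778, 0.0], [-0.778, -0.629, -0.0], [0.0, -0.0, -1.0]]
wrist_force: [-0.0, -0.2, -0.1]
gripper_width: 0.67
gripper_force: 30.0
```

```bash
python3 st.py
```

```text
30.8167 [ 0.5251 -0.2771  0.1544] ytool 38.96000000000001 [-12.2  23.2 -10.9  -0.  -55.9  51.2] [-0.03985363 -0.21180927 -0.06809473] 58.28578639743419 29.998046457767487
```

Call:
servo_tool --pt "0 0 -0.03 0 50" --pt "0 0 -0.06 0 50" --pt "0 0 -0.09 0 50" --pt "0 0 -0.12 0 50" --pt "0 0 -0.14 0 50"

```text
time_s: 31.23
tcp_pos: [0.525, -0.2771, 0.1501]
ee_rot: [[0.629, -0.778, 0.0], [-0.778, -0.629, -0.0], [0.0, -0.0, -1.0]]
wrist_force: [-0.2, 1.2, 1.9]
gripper_width: 0.669
gripper_force: 30.0
```

Call:
servo_tool --pt "0 0 0 0 50" --pt "0 0 0 0 50" --pt "0 0 0 0 50" --pt "0 0 0 0 50" --pt "0 0 0 0 50"

```text
time_s: 31.65
tcp_pos: [0.525, -0.2771, 0.1502]
ee_rot: [[0.629, -0.778, 0.0], [-0.778, -0.629, -0.0], [0.0, -0.0, -1.0]]
wrist_force: [0.6, -0.0, -0.9]
gripper_width: 0.673
gripper_force: 30.0
```

```bash
python3 st.py
```

```text
31.65 [ 0.525  -0.2771  0.1502] ytool 38.96000000000001 [-12.2  23.4 -11.2   0.  -55.4  51.2] [ 0.57707123 -0.043761   -0.9059957 ] 58.54340091639941 29.998372793197632
```

Within a millimetre of touch. One more mm down, then open gently and rise.

Call:
servo_tool --pt "0 0 -0.02 0 50" --pt "0 0 -0.03 0 50" --pt "0 0 -0.03 0 58" --pt "0 0 -0.03 0 64" --pt "0 0 -0.03 0 70"

```text
time_s: 32.07
tcp_pos: [0.5252, -0.2771, 0.1492]
ee_rot: [[0.629, -0.778, 0.001], [-0.778, -0.629, -0.0], [0.001, -0.001, -1.0]]
wrist_force: [0.1, 0.4, 0.3]
gripper_width: 0.749
gripper_force: 0.0
```

Call:
servo_tool --pt "0 0 -0.0 0 78" --pt "0 0 0 0 80" --pt "0 0 0.2 0 80" --pt "0 0 0.8 0 80" --pt "0 0 1.6 0 80"

```text
time_s: 32.48
tcp_pos: [0.5238, -0.2767, 0.1958]
ee_rot: [[0.629, -0.778, -0.005], [-0.778, -0.629, 0.002], [-0.004, 0.003, -1.0]]
wrist_force: [0.4, -0.4, -0.4]
gripper_width: 0.913
gripper_force: 0.0
```

Call:
servo_tool --pt "0 0 0.8 0 87" --pt "0 0 1.6 0 87" --pt "0 0 2.2 0 87" --pt "0 0 2.4 0 87" --pt "0 0 2.4 0 87"

```text
time_s: 32.9
tcp_pos: [0.5257, -0.2773, 0.2712]
ee_rot: [[0.629, -0.778, 0.004], [-0.778, -0.629, -0.001], [0.003, -0.002, -1.0]]
wrist_force: [0.1, 0.3, -0.5]
gripper_width: 0.995
gripper_force: 0.0
```

```bash
python3 st.py; python3 brd.py 0.138; python3 - <<'E'
from h import *
s=r.sense(); w=np.load('pb.npy',allow_pickle=True).item()
B=np.array([.521,-.2738]);y=np.array([-.628,.778]);x=np.array([.778,.628])
for k in blobs(w,(0,0,190),(180,45,255),40):
    R=cv2.minAreaRect(k);P=plane(w,[R[0]],.145)[0,:2]-B
    if abs(P@x)<.1 and abs(P@y)<.1: print('white',np.round(R[0]),R[1],(P@x).round(4),(P@y).round(4))
E
```

```text
32.9 [ 0.5257 -0.2773  0.2712] ytool 38.96000000000001 [-12.2  17.8  -1.3   0.  -70.7  51.2] [ 0.05321181  0.33303837 -0.48174971] 86.60826520634501 0.0
board [241 145] [314 271]
 far 244 145 0.0272 -0.0559
 far 277 145 0.0012 -0.056
 far 311 145 -0.0256 -0.0561
 side 153 241 314 [ 0.0297 -0.0289] mid 0.0004
 side 161 242 314 [ 0.0291 -0.0291] mid -0.0
 side 170 242 314 [ 0.0292 -0.0293] mid -0.0
carrier [235 100] [320 174]
 far 239 103 0.0311 -0.0883
 far 277 100 0.0013 -0.0906
 far 315 103 -0.0286 -0.0884
 side 108 235 320 [ 0.0344 -0.0334] mid 0.0005
 side 116 235 320 [ 0.0345 -0.0336] mid 0.0005
 side 125 235 320 [ 0.0347 -0.0338] mid 0.0004
white [305. 254.] (41.0, 10.0) -0.0223 0.0325
white [294. 188.] (61.0, 29.0) -0.0119 -0.0225
white [403. 145.] (7.866796493530273, 18.012758255004883) -0.0966 -0.0574
white [277. 130.] (9.0, 8.0) 0.0012 -0.0674
white [290. 130.] (26.0, 4.0) -0.0087 -0.0678
white [264. 130.] (3.0, 26.0) 0.0107 -0.0678
```

Board is centred within about 1 mm and level, its connectors at base x ≈ −22 mm, which is the saddle side. The robot is clear.

```bash
python3 -c "
from station import r
print(r.finish_job())"
```

```text
the job is handed in; nothing more can be done
None
```

The module is built and the job is handed in: both cells are in their pockets, the carrier sits level on them, and the board is centred with its connectors towards the red saddle. This rests on my own measurements; the hand-in call gave no verdict.

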